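Clear the analyser: used cassette through the waste flap, cover back on the reading well

TASK

Clear up the analyser after a test: first push the used white test cassette through the sprung red flap of the yellow waste box, so that it drops inside and the flap snaps shut behind it. Then slide the blue cover along the deck, without picking it up off the deck, onto the rim of the reading well, so that it sits fully down and level in its recess. Leave the bottles, jar, carton and pen standing or lying where they are.

Things in the scene. Friction and masses are not known exactly. Their poses are not given: they have to be found in the camera images.
- deck_center (a point): Centre of the analyser's flat grey deck, on its upper face, 80 mm above the table. The deck measures 280 mm along this point's x (away from the robot) by 460 mm along its y; z up. The analyser is fixed but stands at a different place and yaw (up to 0.18 rad) each time.
- well_seat (a point): Centre of the reading well, at the height of the ledge the cover sits on, 5 mm below the deck's upper face; 45 mm along +x and 110 mm along -y from deck_center, axes parallel to its. The recess round it is 93 mm in diameter and 5 mm deep; within the ledge is a bore of 66 mm diameter, 30 mm deep.
- well_stop (a point): Middle of the fixed black stop on the deck, on the deck's upper face: an arc along the recess's far (+x) edge, reaching 60 degrees either side of +x, 6 mm thick and 7 mm high. The cover slides in freely from -x, comes up against the stop and drops 5 mm into the recess.
- cover_center (a point): Centre (half-way up) of the loose blue cover, a flat disc 88 mm in diameter and 9 mm thick, edges bevelled 1.5 mm, about 0.12 kg, no knob; z is its axis. It starts lying flat on the deck near the deck's front (-x) side. Seated, it lies on the ledge, with its top 4 mm above the deck; it has 2.5 mm of play all round.
- cassette_center (a point): Centre (half-way up) of the loose used test cassette, a white flat block 60 mm long (its x) by 40 mm wide (its y) by 10 mm high with a small red window, about 0.04 kg, lying flat on the deck near its front side at any yaw.
- slot (a point): Middle of the lower edge (sill) of the slot in the waste box's front, on the box's outer face. x points into the box, square to its front, y along the slot, z up. The sill is level with the deck, 1 mm beyond the deck's far edge. The slot is 78 mm wide and 30 mm high, in a wall 5 mm thick.
- waste_box: The yellow waste box, fixed, at a different place along the deck's far edge each time: 160 mm deep (x), 140 mm wide, 129 mm high with its clear roof (49 mm above the deck); origin under its centre, on the table. Right behind the slot's 5 mm wall the box is hollow, with its floor 75 mm below the sill, so a cassette pushed nearly all the way in tips over the sill and drops by itself.
- flap (a joint): Red flap that closes the slot, 74 mm wide and 27 mm high, hinged along its upper edge just behind the wall; rad, 0 is shut (hanging), grows as it swings into the box, to 1.5. A light spring shuts it; about 0.3 N at its lower edge opens it. Flap and sill are slick.
- amber_bottle_center (a point): Centre (half-way up) of an upright amber bottle on the deck, 32 mm in diameter, 62 mm high; bystander.
- control_jar_center (a point): Centre (half-way up) of an upright white jar with a green cap on the deck, about 40 mm in diameter, 45 mm high; bystander.
- buffer_bottle_center (a point): Centre (half-way up) of an upright clear bottle with a blue cap on the deck, 34 mm in diameter, 55 mm high; bystander.
- spray_bottle_center (a point): Centre (half-way up) of a white disinfectant bottle standing on the table to the right, 64 mm in diameter, 170 mm high; bystander.
- carton_center (a point): Centre of a white and blue carton on the table to the left, 75 x 45 x 50 mm high; bystander.
- lancet_pen_center (a point): Centre of a white lancet pen lying on the table at the right in front of the analyser, 95 x 16 x 14 mm; bystander.
Not all that is in view belongs to the job. Of the things shaped like the part that bears cassette_center, the white one is meant.

How it is judged (in metres and radians):
On the way, in this order (a step that is already met when the one before it is completed fails the run):
1. the cassette lies inside the waste box and the flap is shut behind it (x of cassette_center in the frame of slot between 0.004 and 0.155 m and y of cassette_center in the frame of slot between -0.066 and 0.066 m and z of cassette_center in the frame of slot below -0.01 m and value of joint flap below 0.1 rad), for 0.2 s.
2. the cover sits in the well's recess, fully down and level (horizontal distance between cover_center and well_seat below 0.005 m and z of cover_center in the frame of well_seat between 0.002 and 0.0065 m and angle between cover_center's own z axis and vertical below 0.03 rad), for 0.2 s.
At the end, for the whole second after the job is handed in: The cassette lies at rest inside the waste box, its centre at least 10 mm below the sill, with the flap shut (under 0.1 rad); the cover lies at rest in the recess, within 5 mm of the well's centre, level within 0.03 rad and within 2 mm of fully down (all of step 1 and all of step 2 and linear speed of each of cover, cassette below 0.02 m/s); the robot touches nothing.
It fails at once if a bottle or jar on the deck is shoved more than 25 mm or tipped over (distance of any of amber_bottle_center, control_jar_center, buffer_bottle_center from where it was at the start of the episode above 0.025 m or angle between any of amber_bottle_center, control_jar_center, buffer_bottle_center's own z axis and vertical above 0.5 rad).
It fails at once if the spray bottle, carton or pen on the table is shoved more than 25 mm or tipped over (distance of any of spray_bottle_center, carton_center, lancet_pen_center from where it was at the start of the episode above 0.025 m or angle between any of spray_bottle_center, carton_center, lancet_pen_center's own z axis and vertical above 0.5 rad).
It fails at once if the cover is lifted more than 30 mm off the deck, turned on edge, or pushed off the deck (z of cover_center in the frame of deck_center above 0.035 m or z of cover_center in the frame of deck_center below -0.012 m or angle between cover_center's own z axis and vertical above 0.5 rad).
It also fails if it takes over 72 s, if anything falls off the work surface, if the arm or the gripper's body presses on something with over 40 N, if the wrist force passes 120 N, or if a joint passes its speed limit or range.

ROBOT

A 6-joint arm with a two-finger parallel gripper is mounted at the origin on the work surface. World frame = base frame: x ahead of the robot, y to its left, z up, the work surface at z = 0. Lengths are in mm, angles in rad, forces in N, time in s.
With the tool pointing down it reaches from about 350 to 950 mm from the base axis. Payload 17.4 kg.
Tool frame: the origin (TCP) lies midway between the tips of the shut fingers; the grasp point (between the pads) lies 19 mm behind it; y points along the fingers, z is the direction in which the jaws open and shut, and the axes are right-handed (so a half turn about y gives the same grasp; the last joint's range is limited). The gripper opens to 93 mm and grips with 3 to 60 N. Pads are 15 mm wide; open, the fingers measure 128 mm over their backs; the gripper's body (75 mm by 188 mm) begins 65 mm behind the grasp point.
Start: joints at [1.184, 0.116, 1.442, -0, 1.584, -0.038], TCP at [230.703, 634.357, 218.646] pointing down, gripper open.
Joint ranges: [-2.83, 2.83], [-0.83, 2.19], [0.07, 2.5], [-1.14, 4.28], [0.01, 3], [-2.97, 2.97]. Speed limits (rad/s): [1.89, 1.89, 2.22, 3.14, 3.14, 3.14].

INTERFACE

Orientations are given as a 3x3 rotation matrix whose columns are the frame's x, y, z axes.
In Python, from rig import * gives the robot as it stands.
- The arm moves only by the tool play_rows, never from a script. Its argument "plan" is a list of rows, each a list of 6 numbers: the shift along the tool's x, y, z in mm, then the turn, a rotation vector about the tool's x, y, z in rad. A call has exactly 5 rows; each row shifts and turns the pose as measured when the row begins, along the tool's axes as they then stand; what a row does not reach is not made up. A row lasts 1/12 s, in which the tool goes at most 41.7 mm and 7.16 degrees, less where a joint would pass 70% of its speed; a pose out of reach is approached as far as the arm can. A call with a gripper value outside its range is refused whole. "gripper" is the closure, from 0 (fully open) to 1 (shut), set as the call begins (left out, the last holds). The fingers move at their own pace and stop on an object; "newtons" is the grip in N (left out, the last holds). Time passes only in rows, so rows that do not move let the fingers close, or fill a call up. It gives the time, the measured TCP pose, the force and the opening at its end, in the units of the state.
- observe(): the state, without advancing time (a new reading comes with each control period).
- grab_frame(name): name is "side" or "top"; returns the picture (400x640x3 uint8, blue, green, red); there is no depth.
- get_calibration(name): a dict with "mtx" (3x3 intrinsics, pixels), "xyz" and "orientation" of the camera in the world. Camera axes: x right, y down, z forward; pixel columns grow to the right and rows downward; lengths in mm; the calibration is good to about 2 mm. A picture is of the moment at which its call begins. get_calibration takes no time and is no camera call.
- sign_off(): hands the job in, once; it reports no verdict.
Trained networks look in the newest picture that a camera, given by its name, has taken for a name from the list of things; names that differ only in an ending like _2 or _b are one class to them, and where a whole thing is asked for, a point or a joint stands for the part that bears it (a point fixed in the world has none). Each returns a list of dicts, best first, with "confidence" (0 to 1); they miss things now and then, are a little off and sometimes report something else, mostly with a low value. They report only what shows in the picture. A call takes as long as a camera call. They do not tell look-alikes from the thing itself.
- look_for(target, camera): "xyz" ([x, y, z] in mm, in world coordinates, good to about 4 mm: the middle of the surface that is visible of it).
- cut_out(target, camera): "region" (400x640 bool, what is visible of it).
The state is a dict: "clock": time; "q": joint angles; "joint_velocities": joint speeds; "joint_torque": joint torques, N m; "ee_pos": TCP position; "orientation": TCP orientation; "ft_force": force on the tool from outside, world axes, zero at the start; "moment": the same for the moment, N m; "width": opening from 0.0 (shut) to 1.0 (fully open).
Only numpy, scipy, OpenCV 4.12 (cv2) and the standard library are available. Lean on these libraries where they do the work, as an engineer would, in place of code of your own. Each camera call takes 0.05 s, during which the arm holds its last target. There are 200 camera calls.

## Working session

There is one attempt and no reset: what is moved stays moved. The work goes in short steps, Python scripts to look and compute and a tool call to move; the robot and the scene stay as the last step left them, time stands still between calls to the robot, and variables do not carry over. Pictures are saved under pics/ and viewed, about 8 in all and at most 12, crops included, and the job is handed in when it is done.

Besides the shell and the picture viewer there is one more tool, called after "Request:" in YAML: its name, and indented under it one key for each argument. play_rows: Moves the arm, as the interface text tells. Its arguments: {"type":"object","properties":{"plan":{"type":"array"},"gripper":{"type":"number"},"newtons":{"type":"number"}},"required":["plan"]}

```bash
mkdir -p pics; ls
python3 - <<'E'
from rig import *
import cv2,numpy as np
s=observe();print(s['clock'],s['ee_pos'],np.round(s['orientation'],3).tolist(),s['width'])
for n in('top','side'):
    cv2.imwrite(f'pics/{n}0.png',grab_frame(n)); c=get_calibration(n);print(n,c)
for n in('top','side'):
  for t in['cassette_center','cover_center','waste_box','flap','amber_bottle_center','control_jar_center','buffer_bottle_center','well_stop','lancet_pen_center','spray_bottle_center','carton_center']:
    try: r=look_for(t,n);print(n,t,[(np.round(a['xyz']).tolist(),round(a['confidence'],2)) for a in r[:3]])
    except Exception as e:print(t,e)
E
```

```text
pics
0.0 [230.65025894 634.17245731 217.96223627] [[0.94, -0.0, 0.342], [-0.342, -0.001, 0.94], [-0.0, -1.0, -0.001]] 0.9999081831188138
top {'mtx': array([[370.68813525,   0.        , 318.22455195],
       [  0.        , 370.68813525, 205.47080551],
       [  0.        ,   0.        ,   1.        ]]), 'xyz': array([ 376.36012489,   16.61720398, 1137.57443225]), 'orientation': array([[-1.69830991e-02, -9.91739467e-01,  1.27139313e-01],
       [-9.99855622e-01,  1.69159732e-02, -1.60775440e-03],
       [-5.56211726e-04, -1.27148261e-01, -9.91883567e-01]])}
side {'mtx': array([[479.15761488,   0.        , 315.68080788],
       [  0.        , 479.15761488, 202.66807294],
       [  0.        ,   0.        ,   1.        ]]), 'xyz': array([   88.37752421, -1014.57410718,   752.91195251]), 'orientation': array([[ 0.93129449, -0.16907799,  0.32265027],
       [-0.36383451, -0.47491311,  0.80130018],
       [ 0.01774862, -0.86363775, -0.50380038]])}
top cassette_center [([278.0, -209.0, 10.0], 0.85), ([460.0, -27.0, 90.0], 0.79), ([295.0, 182.0, 5.0], 0.72)]
top cover_center [([444.0, 102.0, 
[... 551 characters left out ...]
)]
side cover_center [([439.0, 91.0, 94.0], 0.94)]
side waste_box [([732.0, 42.0, 112.0], 0.84)]
side flap [([660.0, 112.0, 91.0], 0.53), ([529.0, 33.0, 110.0], 0.48), ([454.0, -212.0, 112.0], 0.27)]
side amber_bottle_center [([615.0, -17.0, 111.0], 0.74)]
side control_jar_center [([532.0, 30.0, 110.0], 0.64)]
side buffer_bottle_center [([452.0, -213.0, 112.0], 0.66)]
side well_stop [([502.0, -106.0, 85.0], 0.75)]
side lancet_pen_center [([242.0, -329.0, 14.0], 0.86)]
side spray_bottle_center [([531.0, 34.0, 110.0], 0.64), ([469.0, -433.0, 93.0], 0.6), ([503.0, -104.0, 84.0], 0.27)]
side carton_center [([406.0, 397.0, 34.0], 0.62), ([452.0, -212.0, 111.0], 0.6), ([243.0, -331.0, 12.0], 0.5)]
```

Run:
```python
import cv2
i=cv2.imread('pics/top0.png');cv2.imwrite('pics/t0c.png',cv2.resize(i[30:330,140:540],None,fx=2,fy=2,interpolation=cv2.INTER_CUBIC))
```

```text
(no output)
```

View pics/t0c.png

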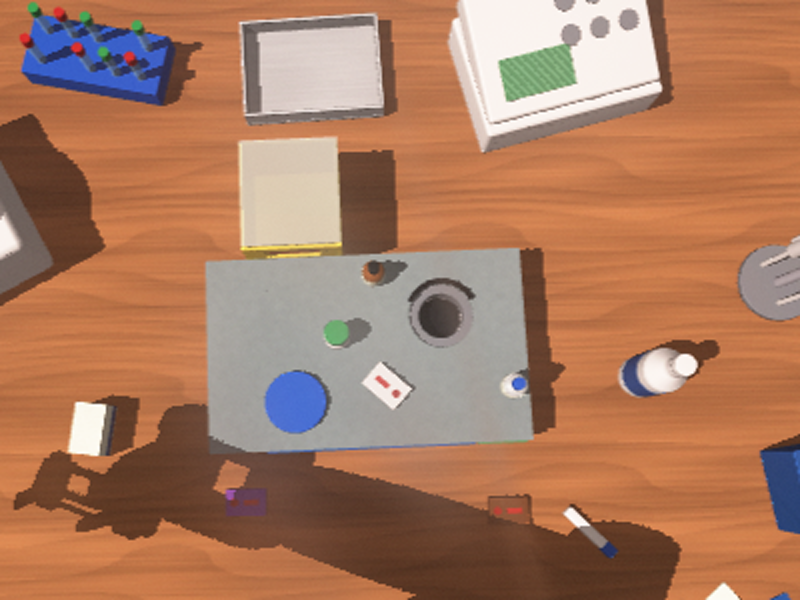

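View pics/side0.png

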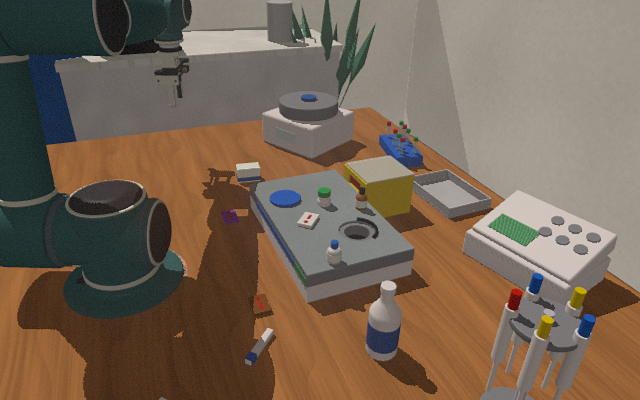

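Top view (crop px): the white cassette is at (387,385), the cover at (297,401) and the well at (441,315). The waste box front edge runs (240,250)–(341,247), the jar is at (336,332) and the amber bottle at (373,271). The purple and brown cassettes on the table are decoys. Next I'll measure exactly.

```bash
cat > h.py <<'E'
from rig import *
import cv2,numpy as np
def px2w(uv,z,n='top'):
    c=get_calibration(n);uv=np.atleast_2d(np.asarray(uv,float))
    d=np.c_[uv,np.ones(len(uv))]@np.linalg.inv(c['mtx']).T@c['orientation'].T
    return (c['xyz']+d*((z-c['xyz'][2])/d[:,2])[:,None])[:,:2]
def w2px(p,n='top'):
    c=get_calibration(n);q=(np.atleast_2d(p)-c['xyz'])@c['orientation']@c['mtx'].T
    return q[:,:2]/q[:,2:]
def blob(m,near):  # component containing/nearest pixel
    k,l,s,ce=cv2.connectedComponentsWithStats(m.astype(np.uint8))
    i=1+np.argmin(np.hypot(*(ce[1:]-near).T)+1e3*(s[1:,4]<30)); return l==i
def hull(m): return cv2.findContours(m.astype(np.uint8),0,1)[0][0][:,0]
E
python3 - <<'E'
from h import *
i=cv2.imread('pics/top0.png');h=cv2.cvtColor(i,cv2.COLOR_BGR2HSV)
C=lambda x,y:np.array([140+x/2,30+y/2])
# deck corners
f=lambda pts:px2w([C(*p) for p in pts],80)
cor=f([(206,262),(519,249),(533,440),(209,454)]);print('deck',cor.round(1).tolist())
for a,b in((0,1),(1,2),(2,3),(3,0)):
  d=cor[b]-cor[a];print(np.linalg.norm(d).round(1),np.degrees(np.arctan2(d[1],d[0])).round(2))
# cover
m=blob((h[...,0]>100)&(h[...,0]<130)&(h[...,1]>120),C(297,401))
w=px2w(hull(m),89).astype(np.float32);print('cover',m.sum(),cv2.minEnclosingCircle(w),w.min(0),w.max(0),px2w(np.argwhere(m)[:,::-1].mean(0),89))
m=(i.min(2)>170);m=blob(m,C(387,385));
w=px2w(cv2.convexHull(hull(m))[:,0],90).astype(np.float32);print('cass',m.sum(),cv2.minAreaRect(w))
print('box front (z129?)',px2w([C(240,246),C(341,244),C(240,139),C(337,138)],129).round(1).tolist())
# well dark bore
m=blob(h[...,2]<75,C(441,317));w=px2w(hull(m),75).astype(np.float32);print('bore',m.sum(),cv2.minEnclosingCircle(w))
for n,p,z in(('amber',(373,266),142),('jar',(336,332),125),('buf',(518,384),135)):print(n,px2w(C(*p),z).round(1))
cr=np.hstack([cv2.resize(i[140:250,190:320],None,fx=6,fy=6,interpolation=cv2.INTER_NEAREST)])
cv2.imwrite('pics/c1.png',cr)
E
```

```text
deck [[646.6, 232.4], [658.3, -225.6], [380.5, -232.9], [368.7, 225.7]]
458.1 -88.54
277.9 -178.48
458.8 91.48
278.1 1.38
cover 728 ((441.1793212890625, 103.79943084716797), 43.432918548583984) [399.9142   61.88392] [482.2637  144.00595] [[440.67923548 103.23351894]]
cass 273 ((461.36944580078125, -24.629913330078125), (60.424110412597656, 40.47705078125), 48.14741516113281)
box front (z129?) [[656.2, 175.1], [656.6, 34.0], [812.7, 175.6], [811.8, 37.5]]
bore 191 ((559.4918212890625, -102.18315124511719), 29.086307525634766)
amber [[621.2  -9.7]]
jar [[533.   42.8]]
buf [[ 456.  -203.2]]
```

```bash
cat >> h.py <<'E'
from scipy.spatial.transform import Rotation as Ro
def Rt(yaw):  # tool down, tool x at yaw(deg)
    a=np.radians(yaw);x=np.array([np.cos(a),np.sin(a),0]);y=np.array([0,0,-1.]);return np.c_[x,y,np.cross(x,y)]
def go(p,yaw,n=None,vmax=36,s=None):
    s=s or observe();p0=np.array(s['ee_pos']);R0=Ro.from_matrix(s['orientation']);p=np.array(p,float)
    rv=(R0.inv()*Ro.from_matrix(Rt(yaw))).as_rotvec();d=p-p0
    n=n or int(5*np.ceil(max(np.linalg.norm(d)/vmax,np.linalg.norm(rv)/np.radians(6),1)/5))
    for k in range(n):
        R=R0*Ro.from_rotvec(rv*k/n);r=list(np.round(R.inv().apply(d/n),1)+0)+list(np.round(rv/n,3)+0)
        print('[' if k%5==0 else ' ',[float(a) for a in r],end=']\n' if k%5==4 else ',')
def st():
    s=observe();R=s['orientation'];print('t',round(s['clock'],2),np.round(s['ee_pos'],1),'yaw',np.degrees(np.arctan2(R[1,0],R[0,0])).round(2),'F',np.round(s['ft_force'],1),'w',round(s['width'],3))
E
python3 -c "
from h import *
go([449,-38,180],48.1)"
```

```text
[ [21.7, 1.9, -27.9, 0.0, -0.059, 0.0],  [20.1, 1.9, -29.1, 0.0, -0.059, 0.0],  [18.3, 1.9, -30.2, 0.0, -0.059, 0.0],  [16.5, 1.9, -31.3, 0.0, -0.059, 0.0],  [14.6, 1.9, -32.2, 0.0, -0.059, 0.0]]
[ [12.6, 1.9, -33.0, 0.0, -0.059, 0.0],  [10.7, 1.9, -33.7, 0.0, -0.059, 0.0],  [8.6, 1.9, -34.3, 0.0, -0.059, 0.0],  [6.6, 1.9, -34.7, 0.0, -0.059, 0.0],  [4.5, 1.9, -35.1, 0.0, -0.059, 0.0]]
[ [2.4, 1.9, -35.3, 0.0, -0.059, 0.0],  [0.3, 1.9, -35.3, 0.0, -0.059, 0.0],  [-1.8, 1.9, -35.3, 0.0, -0.059, 0.0],  [-3.9, 1.9, -35.1, 0.0, -0.059, 0.0],  [-5.9, 1.9, -34.8, 0.0, -0.059, 0.0]]
[ [-8.0, 1.9, -34.4, 0.0, -0.059, 0.0],  [-10.0, 1.9, -33.9, 0.0, -0.059, 0.0],  [-12.0, 1.9, -33.2, 0.0, -0.059, 0.0],  [-14.0, 1.9, -32.5, 0.0, -0.059, 0.0],  [-15.9, 1.9, -31.6, 0.0, -0.059, 0.0]]
```

Request:
play_rows:
  plan:
    - [21.7, 2, -28, 0, -0.059, 0]
    - [20, 2, -29, 0, -0.059, 0]
    - [18.3, 2, -30, 0, -0.059, 0]
    - [16.5, 2, -31, 0, -0.059, 0]
    - [14.6, 2, -32, 0, -0.059, 0]
  gripper: 0.35
  newtons: 10

```text
clock: 1.62
ee_pos: [284.8, 465.6, 205.8]
orientation: [[0.999, -0.002, 0.037], [-0.037, -0.001, 0.999], [-0.002, -1.0, -0.001]]
ft_force: [0.9, 0.2, 0.6]
width: 0.693
```

Request:
play_rows:
  plan:
    - [12.6, 2, -33, 0, -0.059, 0]
    - [10.7, 2, -33.7, 0, -0.059, 0]
    - [8.6, 2, -34.3, 0, -0.059, 0]
    - [6.6, 2, -34.7, 0, -0.059, 0]
    - [4.5, 2, -35, 0, -0.059, 0]

```text
clock: 2.03
ee_pos: [343.1, 290.7, 195.6]
orientation: [[0.962, 0.0, -0.272], [0.272, -0.0, 0.962], [0.0, -1.0, -0.0]]
ft_force: [0.3, 0.7, 0.7]
width: 0.651
```

Request:
play_rows:
  plan:
    - [2.4, 2, -35, 0, -0.059, 0]
    - [0.3, 2, -35, 0, -0.059, 0]
    - [-1.8, 2, -35, 0, -0.059, 0]
    - [-4, 2, -35, 0, -0.059, 0]
    - [-6, 2, -35, 0, -0.059, 0]

```text
clock: 2.45
ee_pos: [403.6, 117.1, 186.6]
orientation: [[0.832, 0.004, -0.554], [0.554, 0.002, 0.832], [0.005, -1.0, -0.001]]
ft_force: [1.2, 0.5, -0.5]
width: 0.651
```

```bash
python3 -c "
from h import *
st();go([449.4,-38,160],48.1)"
```

```text
t 2.45 [403.6 117.1 186.6] yaw 33.66 F [ 1.2  0.5 -0.5] w 0.651
[ [-9.6, 5.3, -30.9, 0.0, -0.05, 0.001],  [-11.1, 5.3, -30.4, 0.0, -0.05, 0.001],  [-12.6, 5.3, -29.8, 0.0, -0.05, 0.001],  [-14.1, 5.3, -29.1, 0.0, -0.05, 0.001],  [-15.6, 5.3, -28.4, 0.0, -0.05, 0.001]]
```

Request:
play_rows:
  plan:
    - [-9.6, 5, -31, 0, -0.05, 0.001]
    - [-11, 5, -30.4, 0, -0.05, 0.001]
    - [-12.6, 5, -30, 0, -0.05, 0.001]
    - [-14, 5, -29, 0, -0.05, 0.001]
    - [-15.6, 5, -28.4, 0, -0.05, 0.001]

```text
clock: 2.87
ee_pos: [451.6, -47.1, 163.2]
orientation: [[0.66, 0.007, -0.751], [0.751, -0.002, 0.66], [0.003, -1.0, -0.006]]
ft_force: [-1.0, -0.5, 0.7]
width: 0.646
```

Request:
play_rows:
  plan:
    - [0, 8, 0, 0, 0, 0]
    - [0, 8, 0, 0, 0, 0]
    - [0, 8, 0, 0, 0, 0]
    - [0, 8, 0, 0, 0, 0]
    - [0, 0, 0, 0, 0, 0]

```text
clock: 3.28
ee_pos: [451.9, -51.2, 127.9]
orientation: [[0.663, 0.006, -0.749], [0.749, -0.002, 0.663], [0.002, -1.0, -0.006]]
ft_force: [-0.9, 0.9, 0.5]
width: 0.65
```

Run:
```python
from h import *
st();i=grab_frame('side');cv2.imwrite('pics/s1.png',i)
c=w2px([461,-25,90],'side')[0].astype(int);print(c)
cv2.imwrite('pics/s1c.png',cv2.resize(i[c[1]-75:c[1]+45,c[0]-75:c[0]+75],None,fx=5,fy=5))
go([449.4,-38,82],48.1)
```

```text
t 3.28 [451.9 -51.2 127.9] yaw 48.5 F [-0.9  0.9  0.5] w 0.65
[306 217]
[ [1.6, 9.3, 2.2, 0.001, 0.001, 0.0],  [1.6, 9.3, 2.2, 0.001, 0.001, 0.0],  [1.6, 9.3, 2.2, 0.001, 0.001, 0.0],  [1.6, 9.3, 2.2, 0.001, 0.001, 0.0],  [1.6, 9.3, 2.2, 0.001, 0.001, 0.0]]
```

View pics/s1c.png

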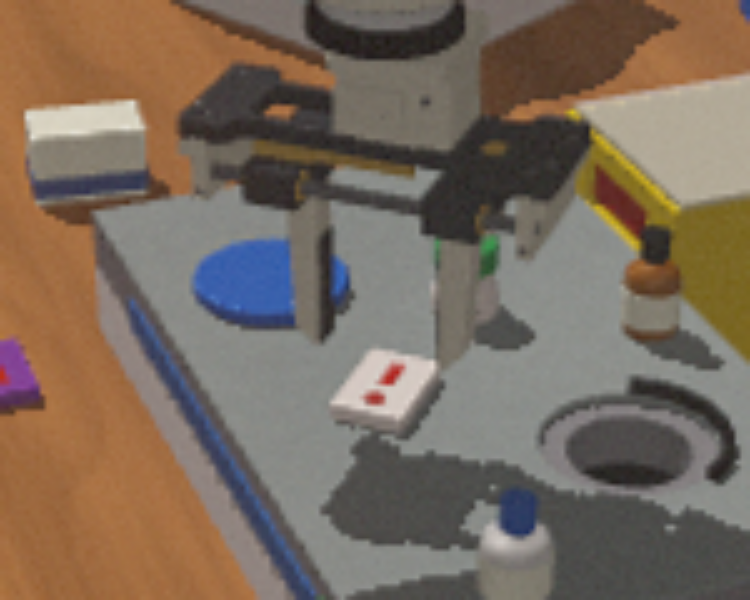

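The view shows the open fingers straddling the cassette (crop px 385,390), still 13 mm off in y and well clear of the jar. I'll correct that and lower.

Request:
play_rows:
  plan:
    - [4, 5, 5.5, 0, 0, 0]
    - [4, 5, 5.5, 0, 0, 0]
    - [0, 8, 0, 0, 0, 0]
    - [0, 7, 0, 0, 0, 0]
    - [0, 0, 0, 0, 0, 0]

```text
clock: 3.75
ee_pos: [449.2, -33.8, 102.4]
orientation: [[0.66, 0.009, -0.752], [0.752, -0.002, 0.66], [0.004, -1.0, -0.008]]
ft_force: [-1.0, -0.3, 0.2]
width: 0.648
```

Run:
```python
from h import *
st();go([449.4,-38,82],48.1)
```

```text
t 3.75 [449.2 -33.8 102.4] yaw 48.73 F [-1.  -0.3  0.2] w 0.648
[ [-0.6, 4.1, -0.5, 0.002, 0.002, 0.001],  [-0.6, 4.1, -0.6, 0.002, 0.002, 0.001],  [-0.6, 4.1, -0.6, 0.002, 0.002, 0.001],  [-0.6, 4.1, -0.6, 0.002, 0.002, 0.001],  [-0.6, 4.1, -0.6, 0.002, 0.002, 0.001]]
```

Request:
play_rows:
  plan:
    - [-2, 4, -1.5, 0.004, 0.004, 0.002]
    - [-1, 5, -1, 0.004, 0.004, 0.002]
    - [0, 5, 0, 0.001, 0.002, 0.001]
    - [0, 5, 0, 0, 0, 0]
    - [0, 0, 0, 0, 0, 0]

```text
clock: 4.17
ee_pos: [449.2, -38.4, 81.2]
orientation: [[0.668, -0.003, -0.744], [0.744, 0.0, 0.668], [-0.002, -1.0, 0.002]]
ft_force: [0.1, -0.0, -0.8]
width: 0.65
```

Request:
play_rows:
  plan:
    - [0, 0, 0, 0, 0, 0]
    - [0, 0, 0, 0, 0, 0]
    - [0, 0, 0, 0, 0, 0]
    - [0, 0, 0, 0, 0, 0]
    - [0, 0, 0, 0, 0, 0]
  gripper: 1
  newtons: 10

```text
clock: 4.58
ee_pos: [449.3, -38.7, 81.3]
orientation: [[0.668, -0.003, -0.744], [0.744, 0.0, 0.668], [-0.002, -1.0, 0.002]]
ft_force: [-0.7, -0.5, -0.3]
width: 0.43
```

Request:
play_rows:
  plan:
    - [0, 0, 0, 0, 0, 0]
    - [0, 0, 0, 0, 0, 0]
    - [0, 0, 0, 0, 0, 0]
    - [0, 0, 0, 0, 0, 0]
    - [0, 0, 0, 0, 0, 0]

```text
clock: 5.0
ee_pos: [449.5, -38.6, 81.8]
orientation: [[0.668, -0.002, -0.744], [0.744, -0.0, 0.668], [-0.001, -1.0, 0.001]]
ft_force: [-0.2, 0.6, -1.0]
width: 0.428
```

Gripped: the opening of 0.43 is 40 mm, the cassette's width. Now lift.

Request:
play_rows:
  plan:
    - [0, -12, 0, 0, 0, 0]
    - [0, -16, 0, 0, 0, 0]
    - [0, -16, 0, 0, 0, 0]
    - [0, -16, 0, 0, 0, 0]
    - [0, -12, 0, 0, 0, 0]

```text
clock: 5.42
ee_pos: [448.2, -38.4, 157.0]
orientation: [[0.668, -0.006, -0.744], [0.744, 0.001, 0.668], [-0.004, -1.0, 0.005]]
ft_force: [0.4, -1.4, 0.2]
width: 0.423
```

Run:
```python
from h import *
st();go([588,103,155],1.4,vmax=25)
```

```text
t 5.42 [448.2 -38.4 157. ] yaw 48.07 F [ 0.4 -1.4  0.2] w 0.423
[ [19.9, 0.1, -0.9, 0.0, 0.081, -0.001],  [19.9, 0.1, 0.7, 0.0, 0.081, -0.001],  [19.7, 0.1, 2.3, 0.0, 0.081, -0.001],  [19.5, 0.2, 3.9, 0.0, 0.081, -0.001],  [19.1, 0.2, 5.5, 0.0, 0.081, -0.001]]
[ [18.6, 0.2, 7.0, 0.0, 0.081, -0.001],  [18.0, 0.2, 8.5, 0.0, 0.081, -0.001],  [17.2, 0.2, 9.9, 0.0, 0.081, -0.001],  [16.4, 0.2, 11.3, 0.0, 0.081, -0.001],  [15.4, 0.2, 12.6, 0.0, 0.081, -0.001]]
```

Request:
play_rows:
  plan:
    - [20, 0, -1, 0, 0.081, 0]
    - [20, 0, 0.7, 0, 0.081, 0]
    - [19.7, 0, 2.3, 0, 0.081, 0]
    - [19.5, 0, 4, 0, 0.081, 0]
    - [19, 0, 5.5, 0, 0.081, 0]

```text
clock: 5.83
ee_pos: [521.3, 32.9, 166.0]
orientation: [[0.915, 0.003, -0.404], [0.404, -0.001, 0.915], [0.003, -1.0, -0.002]]
ft_force: [0.5, -0.2, -0.5]
width: 0.429
```

Request:
play_rows:
  plan:
    - [18.6, 0, 7, 0, 0.081, 0]
    - [18, 0, 8.5, 0, 0.081, 0]
    - [17, 0, 10, 0, 0.081, 0]
    - [16.4, 0, 11, 0, 0.081, 0]
    - [15.4, 0, 12.6, 0, 0.081, 0]

```text
clock: 6.25
ee_pos: [596.4, 106.0, 170.0]
orientation: [[1.0, 0.005, 0.009], [-0.009, -0.001, 1.0], [0.005, -1.0, -0.001]]
ft_force: [-0.3, -0.3, -1.0]
width: 0.43
```

Run:
```python
from h import *
st();go([590,103,100],1.4)
```

```text
t 6.25 [596.4 106.  170. ] yaw -0.54 F [-0.3 -0.3 -1. ] w 0.43
[ [-1.3, 14.0, -0.6, 0.0, -0.007, 0.001],  [-1.3, 14.0, -0.6, 0.0, -0.007, 0.001],  [-1.3, 14.0, -0.6, 0.0, -0.007, 0.001],  [-1.3, 14.0, -0.6, 0.0, -0.007, 0.001],  [-1.3, 14.0, -0.6, 0.0, -0.007, 0.001]]
```

Request:
play_rows:
  plan:
    - [-4, 12, -2, 0, -0.02, 0.004]
    - [-3, 14, -1, 0, -0.015, 0.001]
    - [-0.5, 16, 0, 0, 0, 0]
    - [0, 16, 0, 0, 0, 0]
    - [0, 12, 0, 0, 0, 0]

```text
clock: 6.67
ee_pos: [590.5, 104.7, 99.4]
orientation: [[1.0, 0.003, -0.03], [0.03, -0.0, 1.0], [0.003, -1.0, -0.0]]
ft_force: [-0.4, -0.5, -0.3]
width: 0.433
```

Run:
```python
from h import *
st();go([590,103,84.5],1.4)
i=grab_frame('side');cv2.imwrite('pics/s2.png',i)
c=w2px([640,105,90],'side')[0].astype(int);print(c)
cv2.imwrite('pics/s2c.png',cv2.resize(i[c[1]-60:c[1]+50,c[0]-75:c[0]+75],None,fx=5,fy=5))
t=grab_frame('top');c=w2px([640,105,90])[0].astype(int);cv2.imwrite('pics/t2c.png',cv2.resize(t[c[1]-50:c[1]+60,c[0]-75:c[0]+75],None,fx=5,fy=5))
```

```text
t 6.67 [590.5 104.7  99.4] yaw 1.7 F [-0.4 -0.5 -0.3] w 0.433
[ [-0.1, 3.0, -0.3, 0.0, 0.001, 0.001],  [-0.1, 3.0, -0.3, 0.0, 0.001, 0.001],  [-0.1, 3.0, -0.3, 0.0, 0.001, 0.001],  [-0.1, 3.0, -0.3, 0.0, 0.001, 0.001],  [-0.1, 3.0, -0.3, 0.0, 0.001, 0.001]]
[347 184]
```

View pics/s2c.png

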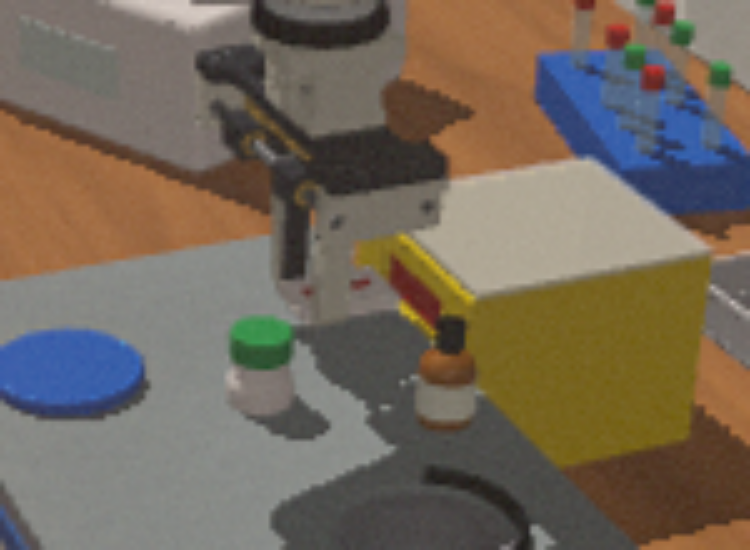

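The side view shows the cassette held in front of the red flap (crop px 410,285), with the gripper clear of the jar and box. Lower, then push in.

Request:
play_rows:
  plan:
    - [0, 4, -1, 0, 0.004, 0.001]
    - [0, 4, -0.5, 0, 0, 0]
    - [0, 4, 0, 0, 0, 0]
    - [0, 2.5, 0, 0, 0, 0]
    - [0, 0, 0, 0, 0, 0]

```text
clock: 7.18
ee_pos: [590.4, 102.2, 85.4]
orientation: [[1.0, 0.002, -0.025], [0.025, -0.0, 1.0], [0.002, -1.0, -0.0]]
ft_force: [0.2, -0.6, -1.6]
width: 0.432
```

Request:
play_rows:
  plan:
    - [5, 0, 0, 0, 0, 0]
    - [6, 0, 0, 0, 0, 0]
    - [6, 0, 0, 0, 0, 0]
    - [6, 0, 0, 0, 0, 0]
    - [5, 0, 0, 0, 0, 0]

```text
clock: 7.6
ee_pos: [621.3, 103.1, 86.9]
orientation: [[1.0, 0.004, -0.026], [0.026, 0.0, 1.0], [0.004, -1.0, -0.0]]
ft_force: [-0.9, -0.0, 0.7]
width: 0.428
```

Request:
play_rows:
  plan:
    - [4, 0.5, 0, 0, 0, 0.002]
    - [4, 1, 0, 0, 0, 0.001]
    - [3, 1, 0, 0, 0, 0]
    - [1, 1.5, 0, 0, 0, 0]
    - [0, 1, 0, 0, 0, 0]

```text
clock: 8.02
ee_pos: [635.9, 103.5, 81.0]
orientation: [[1.0, 0.0, -0.026], [0.026, -0.0, 1.0], [0.0, -1.0, -0.0]]
ft_force: [-4.2, -1.4, 12.6]
width: 0.428
```

Run:
```python
from h import *
st()
```

```text
t 8.02 [635.9 103.5  81. ] yaw 1.46 F [-4.2 -1.4 12.6] w 0.428
```

Request:
play_rows:
  plan:
    - [0, -1, 0, 0, 0, 0]
    - [0, 0, 0, 0, 0, 0]
    - [0, 0, 0, 0, 0, 0]
    - [0, 0, 0, 0, 0, 0]
    - [0, 0, 0, 0, 0, 0]
  gripper: 0.42

```text
clock: 8.43
ee_pos: [635.7, 103.5, 82.2]
orientation: [[1.0, 0.001, -0.026], [0.026, -0.0, 1.0], [0.001, -1.0, -0.0]]
ft_force: [0.9, 0.2, 0.7]
width: 0.58
```

Request:
play_rows:
  plan:
    - [-6, -0.4, 0, 0, 0, 0]
    - [-9, 0, 0, 0, 0, 0]
    - [-9, 0, 0, 0, 0, 0]
    - [-9, 0, 0, 0, 0, 0]
    - [-7, 0, 0, 0, 0, 0]

```text
clock: 8.85
ee_pos: [592.2, 102.3, 82.4]
orientation: [[1.0, 0.0, -0.025], [0.025, -0.0, 1.0], [0.0, -1.0, -0.0]]
ft_force: [0.3, -0.2, -0.5]
width: 0.582
```

Run:
```python
from h import *
st()
i=grab_frame('side');t=grab_frame('top')
c=w2px([640,105,90],'side')[0].astype(int);a=i[c[1]-50:c[1]+40,c[0]-60:c[0]+60]
c=w2px([640,105,90])[0].astype(int);b=t[c[1]-45:c[1]+45,c[0]-40:c[0]+40]
cv2.imwrite('pics/c3.png',cv2.resize(np.hstack([a,b]),None,fx=4,fy=4))
for n in('side','top'):
  cut_out('cassette_center',n);print(n,[(np.round(r['xyz']).tolist(),round(r['confidence'],2)) for r in look_for('cassette_center',n)])
```

```text
t 8.85 [592.2 102.3  82.4] yaw 1.46 F [ 0.3 -0.2 -0.5] w 0.582
side [([279.0, -215.0, 9.0], 0.92), ([295.0, 180.0, 10.0], 0.64), ([740.0, 37.0, 113.0], 0.27)]
top [([277.0, -210.0, 8.0], 0.61)]
```

View pics/c3.png

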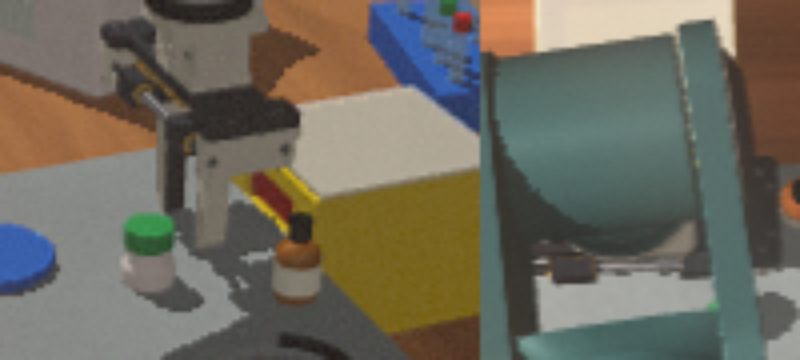

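The cassette is no longer visible at the slot and may already have dropped. I'll push through with shut fingers to be sure.

Request:
play_rows:
  plan:
    - [0, -1, 0, 0, 0, 0]
    - [0, 0, 0, 0, 0, 0]
    - [0, 0, 0, 0, 0, 0]
    - [0, 0, 0, 0, 0, 0]
    - [0, 0, 0, 0, 0, 0]
  gripper: 1

```text
clock: 9.57
ee_pos: [594.7, 102.3, 83.2]
orientation: [[1.0, 0.0, -0.025], [0.025, -0.0, 1.0], [0.0, -1.0, -0.0]]
ft_force: [-0.1, 0.0, -0.5]
width: 0.272
```

Request:
play_rows:
  plan:
    - [4, 0, 0, 0, 0, 0]
    - [7, 0, 0, 0, 0, 0]
    - [8, 0, 0, 0, 0, 0]
    - [8, 0, 0, 0, 0, 0]
    - [8, 0, 0, 0, 0, 0]

```text
clock: 9.98
ee_pos: [632.3, 103.3, 83.4]
orientation: [[1.0, 0.001, -0.025], [0.025, -0.0, 1.0], [0.001, -1.0, -0.0]]
ft_force: [-0.5, -0.7, 0.2]
width: 0.011
```

Request:
play_rows:
  plan:
    - [5, 0, 0, 0, 0, 0]
    - [4, 0, 0, 0, 0, 0]
    - [3, 0, 0, 0, 0, 0]
    - [2, 0, 0, 0, 0, 0]
    - [0, 0, 0, 0, 0, 0]

```text
clock: 10.4
ee_pos: [645.5, 103.5, 83.0]
orientation: [[1.0, -0.012, -0.025], [0.025, -0.001, 1.0], [-0.012, -1.0, -0.001]]
ft_force: [0.6, 0.5, -0.6]
width: 0.004
```

Request:
play_rows:
  plan:
    - [-12, -1, 0, 0, 0, -0.012]
    - [-15, -5, 0, 0, 0, 0]
    - [-15, -15, 0, 0, 0, 0]
    - [-15, -30, 0, 0, 0, 0]
    - [-15, -30, 0, 0, 0, 0]
  gripper: 0.35

```text
clock: 10.82
ee_pos: [570.2, 101.3, 158.5]
orientation: [[1.0, -0.012, -0.025], [0.025, -0.002, 1.0], [-0.012, -1.0, -0.002]]
ft_force: [-0.0, 0.8, 0.3]
width: 0.311
```

Run:
```python
from h import *
st()
i=grab_frame('side');t=grab_frame('top')
c=w2px([640,105,90],'side')[0].astype(int);a=i[c[1]-60:c[1]+60,c[0]-70:c[0]+50]
cv2.imwrite('pics/c4.png',cv2.resize(a,None,fx=5,fy=5))
for n in('side','top'):
  print(n,[(np.round(r['xyz']).tolist(),round(r['confidence'],2)) for r in look_for('cassette_center',n)])
```

```text
t 10.82 [570.2 101.3 158.5] yaw 1.43 F [-0.   0.8  0.3] w 0.311
side [([411.0, 396.0, 36.0], 0.69), ([275.0, -215.0, 8.0], 0.66), ([296.0, 178.0, 10.0], 0.66), ([662.0, 109.0, 94.0], 0.44)]
top [([278.0, -210.0, 7.0], 0.79), ([786.0, 109.0, 128.0], 0.43)]
```

View pics/c4.png

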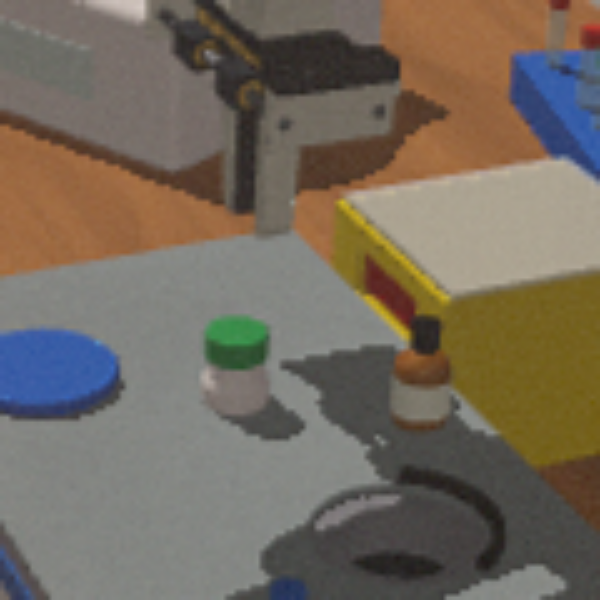

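The red flap is shut (crop px 390,290), nothing is in front of it, and jar and amber bottle are where they were. Next, push the cover with two spread fingers.

Run:
```python
from h import *
print(np.round(observe()['q'],2)); go([440,170,150],-89)
```

```text
[ 0.13 -0.06  1.72 -0.    1.49 -1.46]
[ [-6.5, 0.5, 3.6, 0.0, 0.079, 0.0],  [-6.8, 0.5, 3.1, 0.0, 0.079, 0.0],  [-7.0, 0.5, 2.5, 0.0, 0.079, 0.0],  [-7.1, 0.5, 2.0, 0.0, 0.079, 0.0],  [-7.3, 0.5, 1.4, 0.0, 0.079, 0.0]]
[ [-7.4, 0.5, 0.8, 0.0, 0.079, 0.0],  [-7.4, 0.5, 0.2, 0.0, 0.079, 0.0],  [-7.4, 0.5, -0.3, 0.0, 0.079, 0.0],  [-7.4, 0.5, -0.9, 0.0, 0.079, 0.0],  [-7.3, 0.5, -1.5, 0.0, 0.079, 0.0]]
[ [-7.1, 0.5, -2.1, 0.0, 0.079, 0.0],  [-6.9, 0.5, -2.6, 0.0, 0.079, 0.0],  [-6.7, 0.5, -3.2, 0.0, 0.079, 0.0],  [-6.4, 0.5, -3.7, 0.0, 0.079, 0.0],  [-6.1, 0.5, -4.2, 0.0, 0.079, 0.0]]
[ [-5.8, 0.5, -4.7, 0.0, 0.079, 0.0],  [-5.4, 0.5, -5.1, 0.0, 0.079, 0.0],  [-5.0, 0.5, -5.5, 0.0, 0.079, 0.0],  [-4.5, 0.5, -5.9, 0.0, 0.079, 0.0],  [-4.0, 0.5, -6.2, 0.0, 0.079, 0.0]]
```

Request:
play_rows:
  plan:
    - [-6.5, 0.5, 3.6, 0, 0.079, 0]
    - [-6.8, 0.5, 3, 0, 0.079, 0]
    - [-7, 0.5, 2.5, 0, 0.079, 0]
    - [-7, 0.5, 2, 0, 0.079, 0]
    - [-7.3, 0.5, 1.4, 0, 0.079, 0]
  gripper: 0.35

```text
clock: 11.43
ee_pos: [538.3, 118.2, 149.8]
orientation: [[0.927, -0.017, 0.376], [-0.376, -0.003, 0.927], [-0.015, -1.0, -0.01]]
ft_force: [0.5, -0.1, -1.0]
width: 0.648
```

Request:
play_rows:
  plan:
    - [-7.4, 0.5, 0.8, 0, 0.079, 0]
    - [-7.4, 0.5, 0, 0, 0.079, 0]
    - [-7.4, 0.5, 0, 0, 0.079, 0]
    - [-7.4, 0.5, -1, 0, 0.079, 0]
    - [-7.3, 0.5, -1.5, 0, 0.079, 0]

```text
clock: 11.85
ee_pos: [503.8, 136.5, 139.2]
orientation: [[0.696, -0.028, 0.718], [-0.718, -0.006, 0.696], [-0.016, -1.0, -0.024]]
ft_force: [0.0, -0.0, 0.3]
width: 0.649
```

Request:
play_rows:
  plan:
    - [-7, 0.5, -2, 0, 0.079, 0]
    - [-7, 0.5, -2.6, 0, 0.079, 0]
    - [-6.7, 0.5, -3, 0, 0.079, 0]
    - [-6.4, 0.5, -3.7, 0, 0.079, 0]
    - [-6, 0.5, -4, 0, 0.079, 0]

```text
clock: 12.27
ee_pos: [470.1, 155.5, 129.4]
orientation: [[0.346, -0.04, 0.937], [-0.938, -0.009, 0.346], [-0.006, -0.999, -0.04]]
ft_force: [0.1, -0.0, -0.1]
width: 0.65
```

Request:
play_rows:
  plan:
    - [-6, 0.5, -4.7, 0, 0.079, 0]
    - [-5.4, 0.5, -5, 0, 0.079, 0]
    - [-5, 0.5, -5.5, 0, 0.079, 0]
    - [-4.5, 0.5, -6, 0, 0.079, 0]
    - [-4, 0.5, -6, 0, 0.079, 0]

```text
clock: 12.68
ee_pos: [436.2, 175.3, 120.2]
orientation: [[-0.062, -0.051, 0.997], [-0.998, -0.012, -0.063], [0.015, -0.999, -0.05]]
ft_force: [-0.3, -0.2, -0.4]
width: 0.65
```

Run:
```python
from h import *
st(); go([440,168,100],-89)
# cover from top image again, box interior
t=grab_frame('top');h=cv2.cvtColor(t,cv2.COLOR_BGR2HSV)
u=w2px([441,103,89])[0]
m=blob((h[...,0]>100)&(h[...,0]<130)&(h[...,1]>120),u);w=px2w(hull(m),89).astype(np.float32);print(m.sum(),cv2.minEnclosingCircle(w))
cv2.imwrite('pics/t5.png',t)
```

```text
t 12.68 [436.2 175.3 120.2] yaw -93.58 F [-0.3 -0.2 -0.4] w 0.65
[ [1.4, 4.0, 1.0, 0.01, -0.016, 0.003],  [1.4, 4.0, 1.0, 0.01, -0.016, 0.003],  [1.4, 4.0, 0.9, 0.01, -0.016, 0.003],  [1.4, 4.0, 0.9, 0.01, -0.016, 0.003],  [1.5, 4.0, 0.8, 0.01, -0.016, 0.003]]
588 ((441.3959045410156, 104.53467559814453), 42.90201187133789)
```

Request:
play_rows:
  plan:
    - [0.5, 4, 1, 0.012, -0.018, 0.003]
    - [0.5, 4, 1, 0.012, -0.018, 0.003]
    - [0.5, 4, 1, 0.012, -0.018, 0.003]
    - [0.5, 4, 1, 0.01, -0.016, 0.003]
    - [0.5, 4, 0.8, 0.005, -0.01, 0.003]

```text
clock: 13.15
ee_pos: [440.5, 172.3, 95.3]
orientation: [[0.028, 0.002, 1.0], [-1.0, 0.001, 0.028], [-0.001, -1.0, 0.002]]
ft_force: [-0.0, -0.5, -0.5]
width: 0.652
```

Run:
```python
from h import *
st(); go([440.5,168,82.5],-89)
```

```text
t 13.15 [440.5 172.3  95.3] yaw -88.37 F [-0.  -0.5 -0.5] w 0.652
[ [0.9, 2.6, 0.0, 0.0, 0.002, 0.0],  [0.9, 2.6, 0.0, 0.0, 0.002, 0.0],  [0.9, 2.6, 0.0, 0.0, 0.002, 0.0],  [0.9, 2.6, 0.0, 0.0, 0.002, 0.0],  [0.9, 2.6, 0.0, 0.0, 0.002, 0.0]]
```

Request:
play_rows:
  plan:
    - [1, 3, 0, 0, 0.002, 0]
    - [1, 3, 0, 0, 0.002, 0]
    - [1, 3, 0, 0, 0.002, 0]
    - [1, 2.5, 0, 0, 0.002, 0]
    - [0, 0, 0, 0, 0, 0]

```text
clock: 13.57
ee_pos: [440.6, 167.1, 81.3]
orientation: [[0.021, 0.001, 1.0], [-1.0, 0.001, 0.021], [-0.001, -1.0, 0.001]]
ft_force: [0.0, -0.9, 1.2]
width: 0.647
```

Request:
play_rows:
  plan:
    - [5, 0, 0, 0, 0, 0]
    - [7, 0, 0, 0, 0, 0]
    - [7, 0, 0, 0, 0, 0]
    - [7, 0, 0, 0, 0, 0]
    - [7, 0, 0, 0, 0, 0]

```text
clock: 13.98
ee_pos: [441.6, 132.0, 81.7]
orientation: [[0.023, 0.001, 1.0], [-1.0, 0.002, 0.023], [-0.002, -1.0, 0.001]]
ft_force: [-0.2, 0.2, -1.1]
width: 0.654
```

Run:
```python
from h import *
st(); go([442,60,82.5],-89,n=10)
```

```text
t 13.98 [441.6 132.   81.7] yaw -88.69 F [-0.2  0.2 -1.1] w 0.654
[ [7.2, -0.1, -0.1, 0.0, 0.001, 0.0],  [7.2, -0.1, -0.1, 0.0, 0.001, 0.0],  [7.2, -0.1, -0.1, 0.0, 0.001, 0.0],  [7.2, -0.1, -0.1, 0.0, 0.001, 0.0],  [7.2, -0.1, -0.1, 0.0, 0.001, 0.0]]
[ [7.2, -0.1, -0.1, 0.0, 0.001, 0.0],  [7.2, -0.1, -0.1, 0.0, 0.001, 0.0],  [7.2, -0.1, -0.1, 0.0, 0.001, 0.0],  [7.2, -0.1, -0.1, 0.0, 0.001, 0.0],  [7.2, -0.1, -0.1, 0.0, 0.001, 0.0]]
```

Request:
play_rows:
  plan:
    - [8, -0.1, 0, 0, 0, 0]
    - [8, -0.1, 0, 0, 0, 0]
    - [8, 0, 0, 0, 0, 0]
    - [8, 0, 0, 0, 0, 0]
    - [8, 0, 0, 0, 0, 0]

```text
clock: 14.4
ee_pos: [442.5, 87.1, 82.1]
orientation: [[0.022, 0.002, 1.0], [-1.0, 0.002, 0.022], [-0.002, -1.0, 0.002]]
ft_force: [0.5, 0.0, -0.5]
width: 0.65
```

Request:
play_rows:
  plan:
    - [8, 0, 0, 0, 0, 0]
    - [8, 0, 0, 0, 0, 0]
    - [8, 0, 0, 0, 0, 0]
    - [8, 0, 0, 0, 0, 0]
    - [6, 0, 0, 0, 0, 0]

```text
clock: 14.82
ee_pos: [443.3, 44.4, 82.0]
orientation: [[0.021, 0.002, 1.0], [-1.0, 0.002, 0.021], [-0.002, -1.0, 0.002]]
ft_force: [0.4, 0.5, -0.8]
width: 0.655
```

```bash
cat >> h.py <<'E'
def cover(near):
    for n in('top','side'):
        t=grab_frame(n);h=cv2.cvtColor(t,cv2.COLOR_BGR2HSV)
        m=blob((h[...,0]>100)&(h[...,0]<130)&(h[...,1]>120),w2px([*near,89],n)[0])
        # circle fit minimising over centre: use hull extents
        w=px2w(hull(m),89,n).astype(np.float32);(c,r)=cv2.minEnclosingCircle(w);print('cover',n,m.sum(),np.round(c,1),round(r,1))
E
python3 - <<'E'
from h import *
st(); p=observe()['ee_pos'];cover([442,p[1]-40])
go([444,-40,82.5],-89,n=10)
E
```

```text
t 14.82 [443.3  44.4  82. ] yaw -88.77 F [ 0.4  0.5 -0.8] w 0.655
cover top 32 [ 228.6 -327.2] 8.6
cover side 445 [447.2  -4.2] 48.2
[ [8.4, -0.1, -0.1, 0.0, 0.0, 0.0],  [8.4, -0.1, -0.1, 0.0, 0.0, 0.0],  [8.4, -0.1, -0.1, 0.0, 0.0, 0.0],  [8.4, -0.1, -0.1, 0.0, 0.0, 0.0],  [8.4, 0.0, -0.1, 0.0, 0.0, 0.0]]
[ [8.4, 0.0, -0.1, 0.0, 0.0, 0.0],  [8.4, 0.0, -0.1, 0.0, 0.0, 0.0],  [8.4, 0.0, -0.1, 0.0, 0.0, 0.0],  [8.4, 0.0, -0.1, 0.0, 0.0, 0.0],  [8.4, 0.0, -0.1, 0.0, 0.0, 0.0]]
```

Request:
play_rows:
  plan:
    - [7, 0, 0, 0, 0, 0]
    - [8, 0, 0, 0, 0, 0]
    - [8, 0, 0, 0, 0, 0]
    - [8, 0, 0, 0, 0, 0]
    - [8, 0, 0, 0, 0, 0]

```text
clock: 15.33
ee_pos: [444.3, 3.5, 82.1]
orientation: [[0.023, 0.002, 1.0], [-1.0, 0.002, 0.023], [-0.002, -1.0, 0.002]]
ft_force: [-0.6, 0.9, 0.1]
width: 0.654
```

Request:
play_rows:
  plan:
    - [8, 0, 0, 0, 0, 0]
    - [8, 0, 0, 0, 0, 0]
    - [8, 0, 0, 0, 0, 0]
    - [8, 0, 0, 0, 0, 0]
    - [8, 0, 0, 0, 0, 0]

```text
clock: 15.75
ee_pos: [445.1, -41.3, 82.1]
orientation: [[0.022, 0.002, 1.0], [-1.0, 0.002, 0.022], [-0.002, -1.0, 0.002]]
ft_force: [-0.1, 1.7, 0.7]
width: 0.65
```

Run:
```python
from h import *
st(); p=observe()['ee_pos'];cover([442,p[1]-40])
go([446,-72,82.5],-89,n=5)
```

```text
t 15.75 [445.1 -41.3  82.1] yaw -88.72 F [-0.1  1.7  0.7] w 0.65
cover top 64 [ 462.5 -378. ] 17.8
cover side 522 [448.  -89.4] 47.8
[ [6.1, -0.1, 0.0, 0.0, 0.001, 0.0],  [6.1, -0.1, 0.0, 0.0, 0.001, 0.0],  [6.1, -0.1, 0.0, 0.0, 0.001, 0.0],  [6.1, -0.1, 0.1, 0.0, 0.001, 0.0],  [6.1, -0.1, 0.1, 0.0, 0.001, 0.0]]
```

Request:
play_rows:
  plan:
    - [7, 0, 0, 0, 0, 0]
    - [7, 0, 0, 0, 0, 0]
    - [6, 0, 0, 0, 0, 0]
    - [5, 0, 0, 0, 0, 0]
    - [2, 0, 0, 0, 0, 0]

```text
clock: 16.27
ee_pos: [445.8, -70.6, 82.0]
orientation: [[0.022, 0.002, 1.0], [-1.0, 0.002, 0.022], [-0.002, -1.0, 0.002]]
ft_force: [0.3, 1.2, 0.5]
width: 0.652
```

Request:
play_rows:
  plan:
    - [-8, -2, 0, 0, 0, 0]
    - [-15, -8, 0, 0, 0, 0]
    - [-10, -18, 0, 0, 0, 0]
    - [0, -25, 0, 0, 0, 0]
    - [0, -20, 0, 0, 0, 0]

```text
clock: 16.68
ee_pos: [442.6, -35.4, 153.2]
orientation: [[0.019, -0.006, 1.0], [-1.0, 0.003, 0.019], [-0.003, -1.0, -0.006]]
ft_force: [0.1, -0.5, 0.5]
width: 0.65
```

Run:
```python
from h import *
st(); cover([445,-112])
go([380,-113,150],1.4)
```

```text
t 16.68 [442.6 -35.4 153.2] yaw -88.89 F [ 0.1 -0.5  0.5] w 0.65
cover top 34 [ 229.6 -328.2] 9.5
cover side 613 [ 455.  -124.2] 55.8
[ [3.8, 0.3, -3.3, 0.0, -0.079, 0.0],  [3.5, 0.3, -3.6, 0.0, -0.079, 0.0],  [3.2, 0.3, -3.8, 0.0, -0.079, 0.0],  [2.9, 0.3, -4.1, 0.0, -0.079, 0.0],  [2.6, 0.3, -4.3, 0.0, -0.079, 0.0]]
[ [2.3, 0.3, -4.5, 0.0, -0.079, 0.0],  [1.9, 0.3, -4.6, 0.0, -0.079, 0.0],  [1.5, 0.3, -4.8, 0.0, -0.079, 0.0],  [1.1, 0.3, -4.9, 0.0, -0.079, 0.0],  [0.8, 0.3, -5.0, 0.0, -0.079, 0.0]]
[ [0.4, 0.3, -5.0, 0.0, -0.079, 0.0],  [0.0, 0.3, -5.0, 0.0, -0.079, 0.0],  [-0.4, 0.3, -5.0, 0.0, -0.079, 0.0],  [-0.8, 0.3, -4.9, 0.0, -0.079, 0.0],  [-1.2, 0.3, -4.9, 0.0, -0.079, 0.0]]
[ [-1.6, 0.3, -4.8, 0.0, -0.079, 0.0],  [-1.9, 0.3, -4.6, 0.0, -0.079, 0.0],  [-2.3, 0.3, -4.4, 0.0, -0.079, 0.0],  [-2.6, 0.3, -4.3, 0.0, -0.079, 0.0],  [-3.0, 0.3, -4.0, 0.0, -0.079, 0.0]]
```

Request:
play_rows:
  plan:
    - [3.8, -1, -3.3, 0, -0.079, 0]
    - [3.5, -1, -3.6, 0, -0.079, 0]
    - [3.2, -1, -3.8, 0, -0.079, 0]
    - [3, -1, -4, 0, -0.079, 0]
    - [2.6, -1, -4.3, 0, -0.079, 0]

```text
clock: 17.2
ee_pos: [427.2, -53.0, 158.4]
orientation: [[0.417, -0.002, 0.909], [-0.909, 0.003, 0.417], [-0.003, -1.0, -0.001]]
ft_force: [0.1, -0.8, 0.4]
width: 0.652
```

Request:
play_rows:
  plan:
    - [2.3, -1, -4.5, 0, -0.079, 0]
    - [2, -1, -4.6, 0, -0.079, 0]
    - [1.5, -1, -4.8, 0, -0.079, 0]
    - [1, -1, -5, 0, -0.079, 0]
    - [0.8, -1, -5, 0, -0.079, 0]

```text
clock: 17.62
ee_pos: [409.7, -71.8, 159.9]
orientation: [[0.749, -0.006, 0.663], [-0.663, 0.003, 0.749], [-0.006, -1.0, -0.002]]
ft_force: [-0.3, -0.2, 0.3]
width: 0.652
```

Request:
play_rows:
  plan:
    - [0.4, -1, -5, 0, -0.079, 0]
    - [0, -1, -5, 0, -0.079, 0]
    - [-0.4, -1, -5, 0, -0.079, 0]
    - [-0.8, -1, -5, 0, -0.079, 0]
    - [-1, -1, -5, 0, -0.079, 0]

```text
clock: 18.03
ee_pos: [393.2, -91.2, 161.4]
orientation: [[0.953, -0.009, 0.304], [-0.304, 0.004, 0.953], [-0.01, -1.0, 0.001]]
ft_force: [-0.2, 0.5, 0.7]
width: 0.651
```

Run:
```python
from h import *
st(); cover([445,-112])
go([375,-113.5,140],1.4)
```

```text
t 18.03 [393.2 -91.2 161.4] yaw -17.69 F [-0.2  0.5  0.7] w 0.651
cover top 34 [ 229.6 -328.2] 9.5
cover side 620 [ 455.  -124.2] 55.8
[ [-2.1, 4.3, -5.3, 0.0, -0.067, -0.002],  [-2.4, 4.3, -5.2, 0.0, -0.067, -0.002],  [-2.8, 4.3, -5.0, 0.0, -0.067, -0.002],  [-3.1, 4.3, -4.8, 0.0, -0.067, -0.002],  [-3.5, 4.3, -4.6, 0.0, -0.067, -0.002]]
```

Request:
play_rows:
  plan:
    - [-2, 4, -5.3, 0, -0.067, -0.002]
    - [-2.4, 4, -5.2, 0, -0.067, -0.002]
    - [-2.8, 4, -5, 0, -0.067, -0.002]
    - [-3, 4, -4.8, 0, -0.067, -0.002]
    - [-3.5, 4, -4.6, 0, -0.067, -0.002]

```text
clock: 18.55
ee_pos: [375.4, -111.9, 139.3]
orientation: [[1.0, 0.001, -0.019], [0.019, 0.002, 1.0], [0.001, -1.0, 0.002]]
ft_force: [0.8, 0.1, -0.9]
width: 0.646
```

Run:
```python
from h import *
st(); 
i=grab_frame('side');t=grab_frame('top')
c=w2px([480,-110,85],'side')[0].astype(int);a=i[c[1]-60:c[1]+60,c[0]-75:c[0]+75]
cv2.imwrite('pics/c6.png',cv2.resize(a,None,fx=5,fy=5,interpolation=cv2.INTER_CUBIC));cv2.imwrite('pics/s6.png',i);cv2.imwrite('pics/t6.png',t)
go([376,-113.5,84],1.4,n=5)
print(np.round(w2px([[445,-112,89],[561,-109,80],[561,-109,75]],'side'),1).tolist(),c)
```

```text
t 18.55 [ 375.4 -111.9  139.3] yaw 1.08 F [ 0.8  0.1 -0.9] w 0.646
[ [0.2, 11.0, -0.3, -0.001, -0.001, 0.0],  [0.2, 11.0, -0.3, -0.001, -0.001, 0.0],  [0.2, 11.0, -0.3, -0.001, -0.001, 0.0],  [0.2, 11.0, -0.3, -0.001, -0.001, 0.0],  [0.2, 11.0, -0.3, -0.001, -0.001, 0.0]]
[[312.4, 237.2], [354.5, 230.7], [354.4, 232.3]] [325 235]
```

View pics/c6.png

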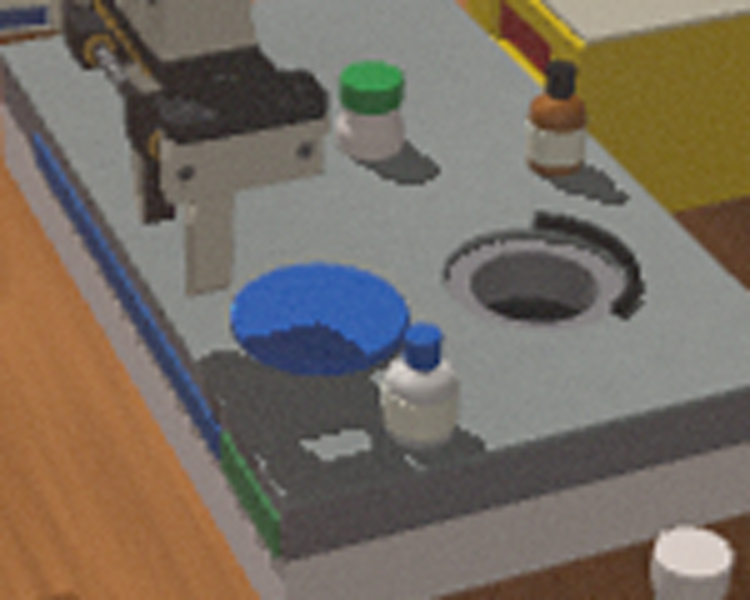

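The side view shows the cover lying flat at crop px (320,315), in front of the well at (535,285). The bottles are clear. I'll cross-check the well's position from both cameras.

Run:
```python
from h import *
t=cv2.imread('pics/top0.png');s=cv2.imread('pics/s6.png')
print('top ring ctr',px2w([[360.5,187]],80).round(1),'side bore',px2w([[250+535/5,175+286/5]],75,'side').round(1),'side cover',px2w([[250+320/5,175+316/5]],89,'side').round(1))
# model-overlay score: darker bore / ring edges: fit circle r=33 at z=75 & r=46.5 at z=80 to gradient, per camera
th=np.linspace(0,2*np.pi,120,endpoint=False)
for n,im in(('top',t),('side',s)):
    g=cv2.GaussianBlur(cv2.cvtColor(im,cv2.COLOR_BGR2GRAY).astype(np.float32),(0,0),.8)
    def S(x,y,r,z):
        p=w2px(np.c_[x+r*np.cos(th),y+r*np.sin(th),np.full(120,z)],n).astype(np.float32)
        return cv2.remap(g,p[:,:1],p[:,1:],1)[:,0]
    best=[]
    for x in np.arange(548,576,1.):
        for y in np.arange(-122,-96,1.):
            v=np.clip(S(x,y,36,75)-S(x,y,30,75),-10,40).mean()
            best.append((v,x,y))
    print(n,sorted(best)[::-1][:4])
    # stop arc dark, centre r 49.5 at z 87
    a=np.radians(np.linspace(-55,55,60)+1.4);b=[]
    for x in np.arange(548,576,1.):
        for y in np.arange(-122,-96,1.):
            f=lambda r,z:cv2.remap(g,*np.split(w2px(np.c_[x+r*np.cos(a),y+r*np.sin(a),np.full(60,z)],n).astype(np.float32),2,1),1).mean()
            b.append((f(58,80)+f(42,87)-2*f(49.5,87),x,y))
    print(n,'stop',sorted(b)[::-1][:3])
```

```text
top ring ctr [[ 563.7 -108.4]] side bore [[ 567.4 -110.7]] side cover [[ 447.1 -117.5]]
top [(np.float32(37.22408), np.float64(563.0), np.float64(-105.0)), (np.float32(37.20354), np.float64(562.0), np.float64(-105.0)), (np.float32(37.07433), np.float64(564.0), np.float64(-105.0)), (np.float32(36.999992), np.float64(563.0), np.float64(-104.0))]Traceback (most recent call last):
  File "<stdin>", line 22, in <module>
  File "<stdin>", line 21, in <lambda>
  File "h.py", line 8, in w2px
    c=get_calibration(n);q=(np.atleast_2d(p)-c['xyz'])@c['orientation']@c['mtx'].T
ValueError: time passes only in moves, steps and waits
```

Request:
play_rows:
  plan:
    - [0, 11, 0, 0, -0.001, 0]
    - [0, 13, 0, 0, -0.001, 0]
    - [0, 14, 0, 0, -0.001, 0]
    - [0, 13, 0, 0, -0.001, 0]
    - [0, 5, 0, 0, 0, 0]

```text
clock: 19.07
ee_pos: [376.5, -110.6, 79.5]
orientation: [[1.0, 0.002, -0.005], [0.005, 0.002, 1.0], [0.002, -1.0, 0.002]]
ft_force: [-29.9, 6.9, 84.2]
width: 0.649
```

Run:
```python
from h import *
st(); go([440,-111,82.5],1.4,n=10)
```

```text
t 19.07 [ 376.5 -110.6   79.5] yaw 0.3 F [-29.9   6.9  84.2] w 0.649
[ [6.4, -0.3, -0.1, 0.0, -0.002, 0.0],  [6.4, -0.3, -0.1, 0.0, -0.002, 0.0],  [6.4, -0.3, -0.1, 0.0, -0.002, 0.0],  [6.3, -0.3, -0.1, 0.0, -0.002, 0.0],  [6.3, -0.3, -0.1, 0.0, -0.002, 0.0]]
[ [6.3, -0.3, -0.1, 0.0, -0.002, 0.0],  [6.3, -0.3, -0.1, 0.0, -0.002, 0.0],  [6.3, -0.3, -0.2, 0.0, -0.002, 0.0],  [6.3, -0.3, -0.2, 0.0, -0.002, 0.0],  [6.3, -0.3, -0.2, 0.0, -0.002, 0.0]]
```

Overshot onto the deck edge: 84 N at the wrist, under the 120 N limit. Raising at once, then I'll go gentler.

Request:
play_rows:
  plan:
    - [0, -3, 0, 0, 0, 0]
    - [0, -2, 0, 0, 0, 0]
    - [0, 0, 0, 0, -0.008, 0]
    - [0, 0, -1, 0, -0.008, 0]
    - [0, 0, -0.5, 0, 0, 0]

```text
clock: 19.48
ee_pos: [376.4, -110.9, 81.8]
orientation: [[1.0, -0.0, -0.017], [0.017, 0.003, 1.0], [-0.0, -1.0, 0.003]]
ft_force: [-0.1, -0.5, 0.4]
width: 0.649
```

Run:
```python
from h import *
st(); go([440,-111,83],1.4,n=10)
```

```text
t 19.48 [ 376.4 -110.9   81.8] yaw 0.96 F [-0.1 -0.5  0.4] w 0.649
[ [6.4, -0.1, -0.1, 0.0, -0.001, 0.0],  [6.4, -0.1, -0.1, 0.0, -0.001, 0.0],  [6.4, -0.1, -0.1, 0.0, -0.001, 0.0],  [6.4, -0.1, -0.1, 0.0, -0.001, 0.0],  [6.4, -0.1, -0.1, 0.0, -0.001, 0.0]]
[ [6.4, -0.1, -0.1, 0.0, -0.001, 0.0],  [6.4, -0.1, -0.1, 0.0, -0.001, 0.0],  [6.4, -0.1, -0.2, 0.0, -0.001, 0.0],  [6.4, -0.1, -0.2, 0.0, -0.001, 0.0],  [6.4, -0.1, -0.2, 0.0, -0.001, 0.0]]
```

Request:
play_rows:
  plan:
    - [6, 0, -0.3, 0, -0.002, 0]
    - [7, 0, -0.2, 0, -0.002, 0]
    - [7, 0, 0, 0, -0.001, 0]
    - [7, 0, 0, 0, 0, 0]
    - [7, 0, 0, 0, 0, 0]

```text
clock: 19.9
ee_pos: [413.2, -110.9, 81.5]
orientation: [[1.0, 0.0, -0.021], [0.021, 0.003, 1.0], [0.0, -1.0, 0.003]]
ft_force: [-1.5, -0.0, 1.2]
width: 0.652
```

Request:
play_rows:
  plan:
    - [7, 0, 0, 0, 0, 0]
    - [7, 0, 0, 0, 0, 0]
    - [7, 0, 0, 0, 0, 0]
    - [7, 0, 0, 0, 0, 0]
    - [7, 0, 0, 0, 0, 0]

```text
clock: 20.32
ee_pos: [452.3, -109.9, 81.2]
orientation: [[1.0, -0.002, -0.021], [0.021, 0.003, 1.0], [-0.002, -1.0, 0.003]]
ft_force: [-3.7, 1.0, 2.4]
width: 0.648
```

Run:
```python
from h import *
st(); go([500,-109.6,82.2],1.4,n=5); cover([500,-112])
```

```text
t 20.32 [ 452.3 -109.9   81.2] yaw 1.2 F [-3.7  1.   2.4] w 0.648
[ [9.5, -0.2, -0.1, -0.001, -0.001, 0.0],  [9.5, -0.2, -0.1, -0.001, -0.001, 0.0],  [9.5, -0.2, -0.1, -0.001, -0.001, 0.0],  [9.5, -0.2, -0.2, -0.001, -0.001, 0.0],  [9.5, -0.2, -0.2, -0.001, -0.001, 0.0]]
cover top 34 [ 229.6 -328.2] 9.5
cover side 320 [ 503.3 -133. ] 47.5
```

Request:
play_rows:
  plan:
    - [7, -0.4, 0, 0, 0, 0]
    - [7, -0.3, -0.2, 0, 0, 0]
    - [7, 0, -0.2, 0, 0, 0]
    - [7, 0, 0, 0, 0, 0]
    - [6, 0, 0, 0, 0, 0]

```text
clock: 20.83
ee_pos: [488.8, -109.5, 81.5]
orientation: [[1.0, -0.001, -0.021], [0.021, 0.003, 1.0], [-0.001, -1.0, 0.003]]
ft_force: [-1.1, -0.0, -0.6]
width: 0.65
```

Request:
play_rows:
  plan:
    - [4, 0, 0, 0, 0, 0]
    - [4, 0, 0, 0, 0, 0]
    - [4, 0, 0, 0, 0, 0]
    - [4, 0, 0, 0, 0, 0]
    - [3, 0, 0, 0, 0, 0]

```text
clock: 21.25
ee_pos: [510.4, -109.0, 81.4]
orientation: [[1.0, -0.002, -0.021], [0.021, 0.003, 1.0], [-0.002, -1.0, 0.003]]
ft_force: [-0.6, -0.5, 1.7]
width: 0.645
```

Run:
```python
from h import *
st(); go([523,-109.1,82.2],1.4,n=5)
```

```text
t 21.25 [ 510.4 -109.    81.4] yaw 1.21 F [-0.6 -0.5  1.7] w 0.645
[ [2.5, -0.2, -0.1, -0.001, -0.001, 0.0],  [2.5, -0.2, -0.1, -0.001, -0.001, 0.0],  [2.5, -0.2, -0.1, -0.001, -0.001, 0.0],  [2.5, -0.2, -0.1, -0.001, -0.001, 0.0],  [2.5, -0.2, -0.1, -0.001, -0.001, 0.0]]
```

Request:
play_rows:
  plan:
    - [2, -0.2, 0, 0, 0, 0]
    - [2, 0, 0, 0, 0, 0]
    - [2, 0, 0, 0, 0, 0]
    - [2, 0, 0, 0, 0, 0]
    - [1.5, 0, 0, 0, 0, 0]

```text
clock: 21.67
ee_pos: [521.1, -108.9, 81.6]
orientation: [[1.0, -0.002, -0.021], [0.021, 0.003, 1.0], [-0.002, -1.0, 0.003]]
ft_force: [-0.6, 0.6, -0.7]
width: 0.654
```

Run:
```python
from h import *
st()
i=grab_frame('side')
c=w2px([530,-110,85],'side')[0].astype(int);print(c);a=i[c[1]-50:c[1]+50,c[0]-60:c[0]+60]
cv2.imwrite('pics/c7.png',cv2.resize(a,None,fx=6,fy=6,interpolation=cv2.INTER_CUBIC))
```

```text
t 21.67 [ 521.1 -108.9   81.6] yaw 1.2 F [-0.6  0.6 -0.7] w 0.654
[343 231]
```

View pics/c7.png

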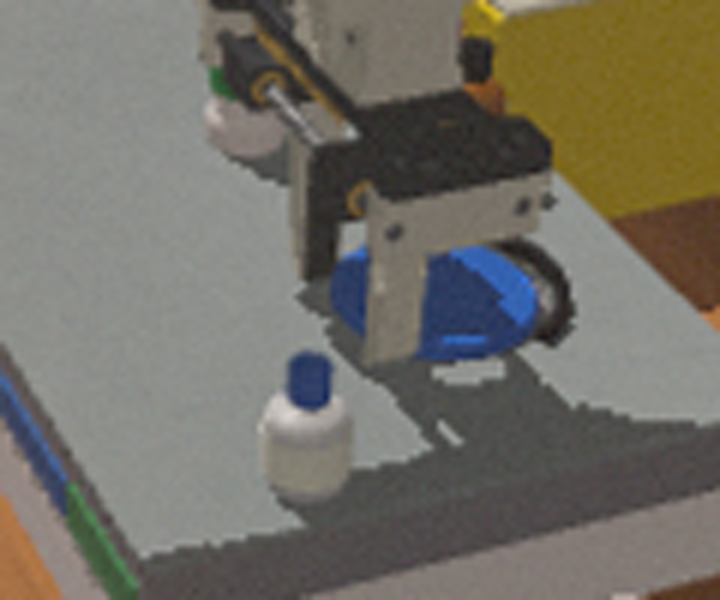

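The cover (crop px 435,300) is still up, with a sliver of recess between it and the stop at (545,290). A few mm more.

Request:
play_rows:
  plan:
    - [1.5, 0, 0, 0, 0, 0]
    - [1.5, 0, 0, 0, 0, 0]
    - [1.5, 0, 0, 0, 0, 0]
    - [1, 0, 0, 0, 0, 0]
    - [1, 0, 0, 0, 0, 0]

```text
clock: 22.13
ee_pos: [528.1, -108.7, 81.5]
orientation: [[1.0, -0.002, -0.021], [0.021, 0.003, 1.0], [-0.002, -1.0, 0.003]]
ft_force: [-0.5, -0.3, -0.5]
width: 0.652
```

Run:
```python
from h import *
st();cover([563,-110])
```

```text
t 22.13 [ 528.1 -108.7   81.5] yaw 1.2 F [-0.5 -0.3 -0.5] w 0.652
cover top 34 [ 229.6 -328.2] 9.5
cover side 285 [ 569.1 -126.5] 44.5
```

Request:
play_rows:
  plan:
    - [1, 0, 0, 0, 0, 0]
    - [1, 0, 0, 0, 0, 0]
    - [0.5, 0, 0, 0, 0, 0]
    - [0, 0, 0, 0, 0, 0]
    - [0, 0, 0, 0, 0, 0]

```text
clock: 22.65
ee_pos: [529.6, -108.6, 81.3]
orientation: [[1.0, -0.005, -0.021], [0.021, 0.003, 1.0], [-0.005, -1.0, 0.004]]
ft_force: [-2.7, 0.6, 1.1]
width: 0.649
```

Run:
```python
from h import *
st()
i=grab_frame('side')
c=w2px([530,-110,85],'side')[0].astype(int);a=i[c[1]-50:c[1]+50,c[0]-60:c[0]+60]
cv2.imwrite('pics/c8.png',cv2.resize(a,None,fx=6,fy=6,interpolation=cv2.INTER_CUBIC))
```

```text
t 22.65 [ 529.6 -108.6   81.3] yaw 1.19 F [-2.7  0.6  1.1] w 0.649
```

View pics/c8.png

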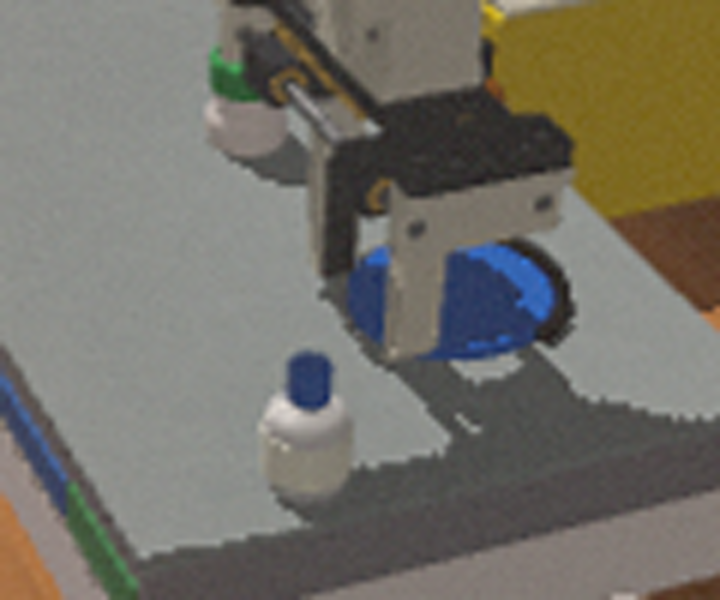

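The cover is up against the stop (crop px 555,290). I'll back off to see whether it dropped.

Request:
play_rows:
  plan:
    - [-5, 0, 0, 0, 0, 0]
    - [-10, 0, 0, 0, 0, 0]
    - [-15, -8, 0, 0, 0, 0]
    - [-20, -20, 0, 0, 0, 0]
    - [-20, -30, 0, 0, 0, 0]

```text
clock: 23.12
ee_pos: [455.7, -109.4, 134.5]
orientation: [[1.0, -0.013, -0.022], [0.022, 0.006, 1.0], [-0.012, -1.0, 0.006]]
ft_force: [-0.3, -0.2, -0.1]
width: 0.648
```

Request:
play_rows:
  plan:
    - [-5, -10, 30, 0, 0, 0]
    - [0, -10, 36, 0, 0, 0]
    - [0, 0, 38, 0, 0, 0]
    - [0, 0, 38, 0, 0, 0]
    - [0, 0, 38, 0, 0, 0]

```text
clock: 23.53
ee_pos: [442.7, 69.5, 163.6]
orientation: [[1.0, 0.0, -0.01], [0.01, 0.004, 1.0], [0.001, -1.0, 0.004]]
ft_force: [0.7, 0.2, -0.1]
width: 0.646
```

Request:
play_rows:
  plan:
    - [0, 0, 38, 0, 0, 0]
    - [0, 0, 38, 0, 0, 0]
    - [0, 0, 38, 0, 0, 0]
    - [0, 0, 36, 0, 0, 0]
    - [0, 0, 20, 0, 0, 0]

```text
clock: 23.95
ee_pos: [436.0, 248.8, 165.9]
orientation: [[1.0, 0.007, -0.011], [0.011, 0.007, 1.0], [0.007, -1.0, 0.007]]
ft_force: [-0.2, -0.1, 0.6]
width: 0.651
```

Run:
```python
from h import *
st();cover([563,-110])
i=grab_frame('side');t=grab_frame('top')
c=w2px([570,-60,85],'side')[0].astype(int);a=i[c[1]-45:c[1]+45,c[0]-60:c[0]+50]
c=w2px([640,0,85])[0].astype(int);print(c);b=t[c[1]-55:c[1]+65,c[0]-70:c[0]+60]
a=cv2.resize(a,(a.shape[1]*400//90,400),interpolation=cv2.INTER_CUBIC);b=cv2.resize(b,(300,int(120*300/130)),interpolation=cv2.INTER_CUBIC)
b=np.vstack([b,np.zeros((400-b.shape[0],300,3),np.uint8)]);print(np.hstack([a,b]).shape)
cv2.imwrite('pics/c9.png',np.hstack([a,b]));cv2.imwrite('pics/t9.png',t);cv2.imwrite('pics/s9.png',i)
```

```text
t 23.95 [436.  248.8 165.9] yaw 0.63 F [-0.2 -0.1  0.6] w 0.651
cover top 306 [ 568.1 -110.3] 42.4
cover side 549 [ 563.2 -120.2] 46.4
[322 161]
(400, 788, 3)
```

View pics/c9.png

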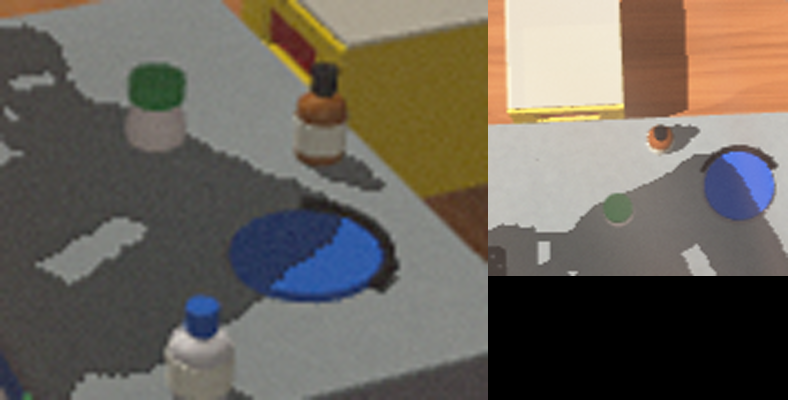

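Both views show the cover over the well against the stop. Whether it has dropped the 5 mm is unclear, so I'll fit silhouettes.

```bash
cat > fit.py <<'E'
from h import *
from scipy.optimize import minimize
th=np.linspace(0,2*np.pi,90)
cal={n:get_calibration(n) for n in('top','side')}
def proj(p,n):
    c=cal[n];q=(p-c['xyz'])@c['orientation']@c['mtx'].T;return q[:,:2]/q[:,2:]
def sil(x,y,zt,zb,n):
    ring=lambda r,z:np.c_[x+r*np.cos(th),y+r*np.sin(th),np.full(90,z)]
    p=proj(np.vstack([ring(42.5,zt),ring(44,zt-1.5),ring(44,max(zb,zt-7.5))]),n)
    m=np.zeros((1600,2560),np.uint8);cv2.fillConvexPoly(m,cv2.convexHull(np.round((p+.5)*64-8).astype(np.int32))[:,0],1,shift=4);return m
def fit(img,n,x0,zt):
    h=cv2.cvtColor(img,cv2.COLOR_BGR2HSV);m=blob((h[...,0]>100)&(h[...,0]<130)&(h[...,1]>110),proj(np.array([[*x0,zt]]),n)[0])
    M=cv2.resize(m.astype(np.uint8),(2560,1600),interpolation=cv2.INTER_NEAREST)
    f=lambda p:float(np.sum(sil(*p,zt,80,n)!=M))/16
    r=minimize(f,x0,method='Nelder-Mead',options=dict(initial_simplex=np.array(x0)+[[0,0],[6,0],[0,6]],xatol=.1));return r.x.round(1),round(r.fun,1),int(m.sum())
E
python3 - <<'E'
from fit import *
I=lambda f:cv2.imread(f'pics/{f}.png')
print('start',[fit(I(f),n,[441,103],89) for f,n in(('top0','top'),('side0','side'))])
print('mid s6',fit(I('s6'),'side',[446,-111],89))
for z in(84,89):print(z,[fit(I(f),n,[565,-110],z) for f,n in(('t9','top'),('s9','side'))])
E
```

```text
start [(array([441.1, 104. ]), np.float64(40.6), 734), (array([444.5, 103.3]), np.float64(33.7), 420)]
mid s6 (array([ 448.7, -110.2]), np.float64(91.4), 680)
84 [(array([ 566.9, -108. ]), np.float64(152.9), 579), (array([ 569. , -111.1]), np.float64(31.8), 558)]
89 [(array([ 566.5, -108.2]), np.float64(165.6), 579), (array([ 567. , -115.2]), np.float64(52.9), 558)]
```

Run:
```python
from fit import *
s=cv2.imread('pics/s9.png')
for z in(81,82.5,84,85.5,87,89,91):print(z,fit(s,'side',[567,-112],z)[:2])
s=cv2.imread('pics/side0.png')
for z in(84,86,89,91):print('start',z,fit(s,'side',[443,103],z)[:2])
```

```text
81 (array([ 570.5, -108.6]), np.float64(41.0))
82.5 (array([ 569.4, -110.1]), np.float64(35.9))
84 (array([ 569.2, -111.2]), np.float64(31.6))
85.5 (array([ 568.9, -112. ]), np.float64(36.3))
87 (array([ 568.3, -113. ]), np.float64(46.4))
89 (array([ 567. , -115.2]), np.float64(52.9))
91 (array([ 565.8, -117.9]), np.float64(55.5))
start 84 (array([446.3, 108.9]), np.float64(23.1))
start 86 (array([445.5, 107. ]), np.float64(22.8))
start 89 (array([444.5, 103.4]), np.float64(33.6))
start 91 (array([443.5, 100. ]), np.float64(35.8))
```

The fit favours seated (84 mm) but isn't conclusive. A light touch from above will settle it.

Run:
```python
from h import *
go([566,-109,150],1.4)
```

```text
[ [8.4, 1.0, -23.8, 0.0, -0.001, 0.0],  [8.3, 1.0, -23.8, 0.0, -0.001, 0.0],  [8.3, 1.0, -23.8, 0.0, -0.001, 0.0],  [8.3, 1.0, -23.8, 0.0, -0.001, 0.0],  [8.3, 1.0, -23.8, 0.0, -0.001, 0.0]]
[ [8.3, 1.0, -23.8, 0.0, -0.001, 0.0],  [8.2, 1.0, -23.8, 0.0, -0.001, 0.0],  [8.2, 1.0, -23.8, 0.0, -0.001, 0.0],  [8.2, 1.0, -23.8, 0.0, -0.001, 0.0],  [8.2, 1.0, -23.8, 0.0, -0.001, 0.0]]
[ [8.2, 1.0, -23.8, 0.0, -0.001, 0.0],  [8.1, 1.0, -23.8, 0.0, -0.001, 0.0],  [8.1, 1.0, -23.8, 0.0, -0.001, 0.0],  [8.1, 1.0, -23.9, 0.0, -0.001, 0.0],  [8.1, 1.0, -23.9, 0.0, -0.001, 0.0]]
```

Request:
play_rows:
  plan:
    - [8, 0, -24, 0, 0, 0]
    - [8, 0, -24, 0, 0, 0]
    - [8, 0, -24, 0, 0, 0]
    - [8, 0, -24, 0, 0, 0]
    - [8, 0, -24, 0, 0, 0]
  gripper: 1

```text
clock: 24.57
ee_pos: [476.7, 119.5, 165.5]
orientation: [[1.0, 0.008, -0.012], [0.012, 0.006, 1.0], [0.008, -1.0, 0.006]]
ft_force: [0.1, 0.1, -0.9]
width: 0.34
```

Request:
play_rows:
  plan:
    - [8, 0, -24, 0, 0, 0]
    - [8, 0, -24, 0, 0, 0]
    - [8, 0, -24, 0, 0, 0]
    - [8, 0, -24, 0, 0, 0]
    - [8, 0, -24, 0, 0, 0]

```text
clock: 24.98
ee_pos: [516.0, -13.8, 166.1]
orientation: [[1.0, 0.012, -0.003], [0.003, 0.006, 1.0], [0.012, -1.0, 0.006]]
ft_force: [0.3, -0.6, 0.5]
width: 0.016
```

Run:
```python
from h import *
st();go([566,-109,125],1.4)
```

```text
t 24.98 [516.  -13.8 166.1] yaw 0.19 F [ 0.3 -0.6  0.5] w 0.016
[ [9.8, 8.2, -19.1, -0.001, -0.004, 0.002],  [9.8, 8.2, -19.1, -0.001, -0.004, 0.002],  [9.7, 8.2, -19.2, -0.001, -0.004, 0.002],  [9.7, 8.2, -19.2, -0.001, -0.004, 0.002],  [9.6, 8.2, -19.2, -0.001, -0.004, 0.002]]
```

Request:
play_rows:
  plan:
    - [10, 6, -19, 0, -0.004, 0.004]
    - [10, 8, -19, 0, -0.004, 0.004]
    - [10, 8, -19, 0, -0.004, 0.003]
    - [10, 8, -19, 0, -0.004, 0]
    - [6, 6, -12, 0, 0, 0]

```text
clock: 25.4
ee_pos: [560.9, -115.9, 131.7]
orientation: [[1.0, 0.006, -0.009], [0.009, 0.003, 1.0], [0.006, -1.0, 0.003]]
ft_force: [-0.6, 0.5, -0.3]
width: 0.001
```

Request:
play_rows:
  plan:
    - [0, 4, 0, 0, 0, 0]
    - [0, 5, 0, 0, 0, 0]
    - [0, 5, 0, 0, 0, 0]
    - [0, 4, 0, 0, 0, 0]
    - [0, 2, 0, 0, 0, 0]

```text
clock: 25.82
ee_pos: [558.7, -118.6, 109.5]
orientation: [[1.0, 0.005, -0.003], [0.003, 0.004, 1.0], [0.005, -1.0, 0.004]]
ft_force: [-1.3, 0.3, 0.0]
width: 0.002
```

Run:
```python
from h import *
st();go([566,-109,93],1.4)
```

```text
t 25.82 [ 558.7 -118.6  109.5] yaw 0.18 F [-1.3  0.3  0. ] w 0.002
[ [1.4, 3.3, 1.9, -0.001, -0.004, 0.001],  [1.5, 3.3, 1.9, -0.001, -0.004, 0.001],  [1.5, 3.3, 1.9, -0.001, -0.004, 0.001],  [1.5, 3.3, 1.9, -0.001, -0.004, 0.001],  [1.5, 3.3, 1.9, -0.001, -0.004, 0.001]]
```

Request:
play_rows:
  plan:
    - [2, 4, 3, 0, -0.004, 0]
    - [2, 4, 3, 0, -0.004, 0]
    - [1, 3, 2, 0, -0.004, 0]
    - [1, 2, 0, 0, 0, 0]
    - [0, 0, 0, 0, 0, 0]

```text
clock: 26.23
ee_pos: [565.1, -107.1, 95.7]
orientation: [[1.0, 0.006, -0.02], [0.02, 0.004, 1.0], [0.006, -1.0, 0.004]]
ft_force: [0.3, -0.4, -0.9]
width: 0.01
```

Request:
play_rows:
  plan:
    - [0, 0.8, 0, 0, 0, 0]
    - [0, 0.8, 0, 0, 0, 0]
    - [0, 0.8, 0, 0, 0, 0]
    - [0, 0, 0, 0, 0, 0]
    - [0, 0, 0, 0, 0, 0]

```text
clock: 26.65
ee_pos: [565.5, -107.0, 93.4]
orientation: [[1.0, 0.007, -0.02], [0.02, 0.004, 1.0], [0.007, -1.0, 0.003]]
ft_force: [0.2, 0.5, -0.3]
width: 0.004
```

Request:
play_rows:
  plan:
    - [0, 1, 0, 0, 0, 0]
    - [0, 1, 0, 0, 0, 0]
    - [0, 1, 0, 0, 0, 0]
    - [0, 0.5, 0, 0, 0, 0]
    - [0, 0, 0, 0, 0, 0]

```text
clock: 27.07
ee_pos: [565.5, -107.3, 89.7]
orientation: [[1.0, 0.007, -0.019], [0.019, 0.003, 1.0], [0.007, -1.0, 0.003]]
ft_force: [0.3, -0.0, -0.3]
width: 0.005
```

Request:
play_rows:
  plan:
    - [0, 0.8, 0, 0, 0, 0]
    - [0, 0.8, 0, 0, 0, 0]
    - [0, 0.4, 0, 0, 0, 0]
    - [0, 0, 0, 0, 0, 0]
    - [0, 0, 0, 0, 0, 0]

```text
clock: 27.48
ee_pos: [565.5, -107.3, 87.4]
orientation: [[1.0, 0.007, -0.019], [0.019, 0.003, 1.0], [0.007, -1.0, 0.003]]
ft_force: [0.1, 0.5, 0.3]
width: 0.003
```

No contact at 87.4, so the cover is below its on-deck height (89). A little further to find the contact.

Request:
play_rows:
  plan:
    - [0, 0.8, 0, 0, 0, 0]
    - [0, 0.8, 0, 0, 0, 0]
    - [0, 0.4, 0, 0, 0, 0]
    - [0, 0, 0, 0, 0, 0]
    - [0, 0, 0, 0, 0, 0]

```text
clock: 27.9
ee_pos: [565.5, -107.3, 85.3]
orientation: [[1.0, 0.007, -0.019], [0.019, 0.004, 1.0], [0.007, -1.0, 0.003]]
ft_force: [0.0, -1.0, 0.4]
width: 0.007
```

Request:
play_rows:
  plan:
    - [0, 0.5, 0, 0, 0, 0]
    - [0, 0.5, 0, 0, 0, 0]
    - [0, 0.3, 0, 0, 0, 0]
    - [0, 0, 0, 0, 0, 0]
    - [0, 0, 0, 0, 0, 0]

```text
clock: 28.32
ee_pos: [565.7, -107.3, 84.4]
orientation: [[1.0, 0.007, -0.019], [0.019, 0.003, 1.0], [0.008, -1.0, 0.003]]
ft_force: [0.5, -0.1, -0.3]
width: 0.005
```

The top at the centre is at or below 84.4, which matches fully seated (84). Retreat straight up.

Request:
play_rows:
  plan:
    - [0, -5, 0, 0, 0, 0]
    - [0, -12, 0, 0, 0, 0]
    - [0, -18, 0, 0, 0, 0]
    - [0, -18, 0, 0, 0, 0]
    - [-5, -15, 0, 0, 0, 0]

```text
clock: 28.73
ee_pos: [558.9, -107.3, 153.8]
orientation: [[1.0, 0.002, -0.02], [0.02, 0.005, 1.0], [0.002, -1.0, 0.005]]
ft_force: [0.0, 0.4, -0.4]
width: 0.003
```

Request:
play_rows:
  plan:
    - [-25, -5, 20, 0, 0, 0]
    - [-25, 0, 30, 0, 0, 0]
    - [-20, 0, 36, 0, 0, 0]
    - [-15, 0, 36, 0, 0, 0]
    - [-10, 0, 36, 0, 0, 0]

```text
clock: 29.15
ee_pos: [459.7, 47.9, 168.4]
orientation: [[1.0, 0.011, -0.011], [0.011, 0.003, 1.0], [0.011, -1.0, 0.002]]
ft_force: [0.6, 0.9, 0.2]
width: 0.006
```

Request:
play_rows:
  plan:
    - [0, 0, 36, 0, 0, 0]
    - [0, 0, 36, 0, 0, 0]
    - [0, 0, 36, 0, 0, 0]
    - [0, 0, 20, 0, 0, 0]
    - [0, 0, 0, 0, 0, 0]

```text
clock: 29.57
ee_pos: [454.5, 186.6, 176.5]
orientation: [[1.0, 0.02, -0.014], [0.014, 0.006, 1.0], [0.02, -1.0, 0.006]]
ft_force: [0.6, -0.6, -0.1]
width: 0.004
```

Run:
```python
from fit import *
st();t=grab_frame('top');s=grab_frame('side')
print(fit(t,'top',[565,-110],84),fit(s,'side',[567,-111],84))
for k in['flap','cassette_center','amber_bottle_center','control_jar_center','buffer_bottle_center','lancet_pen_center','carton_center']:print(k,[(np.round(r['xyz']).tolist(),round(r['confidence'],2)) for r in look_for(k,'side')[:3]])
i=s;c=w2px([660,40,85],'side')[0].astype(int);a=i[c[1]-45:c[1]+75,c[0]-110:c[0]+50]
cv2.imwrite('pics/c10.png',cv2.resize(a,None,fx=5,fy=5,interpolation=cv2.INTER_CUBIC))
```

```text
t 29.57 [454.5 186.6 176.5] yaw 0.79 F [ 0.6 -0.6 -0.1] w 0.004
(array([ 566.2, -103.7]), np.float64(426.4), 305) (array([ 568.5, -110.8]), np.float64(36.3), 556)
flap [([661.0, 110.0, 95.0], 0.53)]
cassette_center [([279.0, -215.0, 9.0], 0.59), ([296.0, 182.0, 8.0], 0.5), ([488.0, -99.0, 81.0], 0.48)]
amber_bottle_center [([616.0, -16.0, 109.0], 0.5), ([412.0, 395.0, 37.0], 0.32)]
control_jar_center [([533.0, 32.0, 112.0], 0.75)]
buffer_bottle_center [([454.0, -211.0, 111.0], 0.57)]
lancet_pen_center [([242.0, -331.0, 13.0], 0.68)]
carton_center [([408.0, 394.0, 33.0], 0.73)]
```

View pics/c10.png

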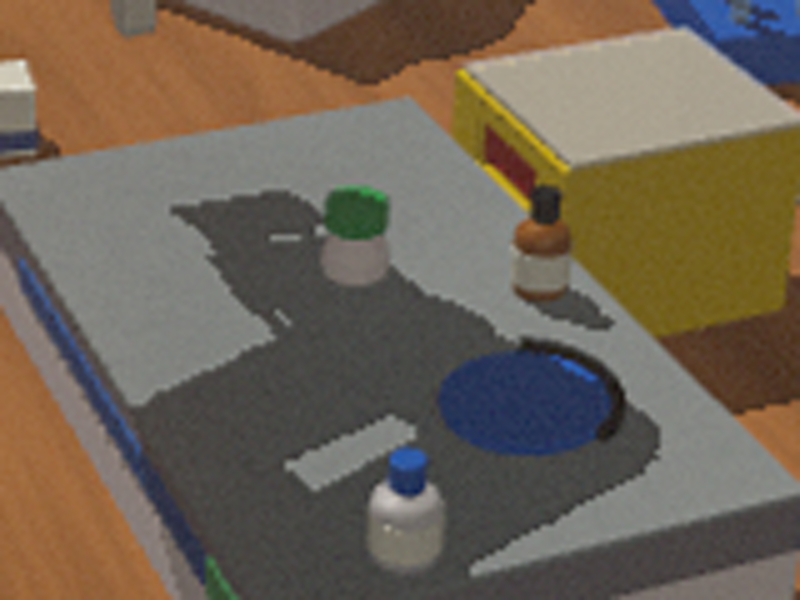

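The last view shows the cover low and level in the recess (crop px 525,400), below the top of the stop. The flap is shut (510,160) and the deck is otherwise clear. Handing in.

```bash
python3 -c "
from rig import *
print(sign_off())"
```

```text
the job is handed in; nothing more can be done
None
```

I handed the job in at about 30 s of robot time. The cassette went into the waste box and the cover sits in the reading well; sign-off reported no verdict.

- **Cassette:** I gripped the white cassette at its rear end, lifted it over the deck to the slot and pushed it through the flap. I then followed through with shut fingers and met no resistance. The flap looks shut and nothing is left on the deck or sill. I could not see the cassette inside the box itself.
- **Cover:** I slid it along the deck with two spread fingers, first sideways and then forward until it came up against the stop. A touch probe at its centre went down to 84.4 mm without contact. On the deck its top would be at 89 mm, and fully seated it would be at 84 mm. In the last picture it looks level.
- **Bystanders:** the last network readings put the bottles, jar, carton and pen within a few mm of where they started. The spray bottle was not rechecked, and nothing went near it.

**Checks that disagreed:**
- The two cameras differ by about 2–4 mm on the positions of the well and the cover.
- The side-view outline fit on its own did not prove the cover was seated, so I relied on the touch probe.
- The final top-view fit was spoiled, so I disregarded it.
- One descent briefly pressed the fingertips on the deck at 84 N at the wrist, under the 120 N limit.

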